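# Pump up the rinse tank until its pressure pin stands out

### The job

Get the hand-pumped rinse tank ready for the next batch of bottles: push its storage latch aside so that the plunger springs up, then press the plunger knob down and let it rise, again and again, until the pressure pin in the lid stands fully out. Do not touch the pin, do not lift, tip or shove the tank, and disturb nothing round it. Finish with the latch swung clear, the plunger up and the arm away.

Things in the scene. Friction and masses are not known exactly. Their poses are not given: they have to be found in the camera images.
- tank: Bare metal jug-shaped tank standing loose, 3.4 kg, 120 mm across; black screw lid, 101 mm across, flat top 178 mm up. Origin: centre of its underside, z up along the pump rod. Towards its +x a spray outlet (to 120 mm from the axis), +y a carrying handle (to 108 mm), -y the latch on the lid, -x the pressure pin on the lid. Tips or slides if pushed sideways near the top by over 6 N or so.
- knob_top (a point): Top centre of the plunger's black, slightly domed mushroom knob (47 mm across, 27 mm thick) on the tank's axis; 275 mm above the table with the plunger up, 245 mm fully down. Under it a 20 mm neck and, 50 to 56 mm below the knob's top, the 48 mm collar that the latch holds down.
- plunger (a joint): How far the plunger is pressed down, m: 0 up, 0.030 fully down. A spring lifts it (5 N at the top, 8 N at the bottom). Pumping takes up to about 13 N; once the tank is full, extra strokes only meet the spring and do no harm. It starts at 0.027, held by the latch, and springs up when the latch is clear.
- latch (a joint): Angle of the latch about its vertical pivot, rad: starts at 0 to 0.15, over the collar; grows counter-clockwise seen from above (the tab goes from the tank's -y side towards its +x); stop at 1.5. The collar comes free at about 0.8: swing the latch well past that, to 1 or more. It stays where it is left; 1 to 3 N at the tab moves it.
- latch_tab (a point): Centre of the latch's upright thumb tab: steel plate 6 mm thick (along the push), 18 mm wide, 197 to 227 mm above the table, 40 mm outward from the pivot and 82 mm from the tank's axis when latched. The point's x axis is the direction in which the tab opens; it turns with the latch.
- latch_pivot (a point): The latch's pivot on its post on the lid, 42 mm from the tank's axis towards the tank's -y, 203 mm above the table. The latch is a flat steel bar 5 mm thick, 197 to 202 mm above the table.
- pin (a joint): How far the pressure pin is out, m: 0 at rest, 0.022 fully out. The first strokes only build pressure; then it creeps out, and the last two full strokes make it pop out. It stays between strokes (one-way valve). 3 to 5 full strokes are needed, by the pressure left in the tank; short ones give less (under 10 mm may give nothing); let the plunger rise fully each time.
- pin_tip (a point): Top of the pressure pin: steel, 10 mm across, in a round brass guide on the lid, 38 mm from the tank's axis towards its -x. 194 mm above the table at rest (2 mm out of its guide), 216 mm fully out, when a dark groove shows at its foot. Not to be touched.
- near_bottle: Full, capped glass bottle, 77 mm across, 222 mm high, loose, beyond the tank's handle. Origin: centre of its underside.
- funnel: Pale metal funnel standing on its rim, about 101 x 122 mm, 108 mm high, loose. Origin: centre of its underside.
- cap_a: Black ribbed bottle cap, 33 mm across, 19 mm high, loose on the table beside the tank. Origin: centre of its underside.
- cap_b: Second such cap, loose on the table beside the tank. Origin: centre of its underside.

How it is judged:
By the outcome, as a careful person would: the job done as asked, in the order asked, and still so for the second after the job is handed in, with the robot touching nothing.
It also fails if it takes over 58 s, if anything falls off the work surface, if the arm or the gripper's body presses on something with over 40 N, if the wrist force passes 120 N, or if a joint passes its speed limit or range.

### The arm

A 7-joint arm with a two-finger parallel gripper is mounted at the origin on a cart in front of the work surface, level with it; the furniture and walls round the work are solid. World frame = base frame: x ahead of the robot, y to its left, z up, the work surface at z = 0. Lengths are in mm, angles in rad, forces in N, time in s.
With the tool pointing down it reaches from about 400 to 875 mm from the base axis. Payload 19.3 kg.
Tool frame: the origin (TCP) lies midway between the tips of the shut fingers; the grasp point (between the pads) lies 19 mm behind it; z points along the fingers, y is the direction in which the jaws open and shut (so a half turn about z gives the same grasp; the last joint's range is limited). The gripper opens to 85 mm and grips with 20 to 120 N. Pads are 22 mm wide; open, the fingers measure 114 mm over their backs; the gripper's body (76 mm by 85 mm) begins 54 mm behind the grasp point. The pads swing forward as they close: fully open they stand 13 mm farther back than shut.
Start: joints at [-1.177, 0.521, -0.036, 1.599, 0.021, 1.021, -0.113], TCP at [279.61, 558.957, 231.291] pointing down, gripper open.
Joint ranges: [-2.91, 2.91], [-0.3, 2.13], [-1.5, 1.42], [0.17, 2.43], [-1.26, 4.41], [0.16, 1.93], [-2.52, 2.52]. Speed limits (rad/s): [1.89, 1.89, 2.39, 2.39, 3.01, 3.01, 3.01].

### API

Orientations are given as [roll, pitch, yaw] about the fixed x, y, z axes, in that order (R = Rz(yaw) Ry(pitch) Rx(roll)).
In Python, from workcell import r gives the robot as it stands.
- The arm moves only by the tool arm_command, never from a script. Its argument "motion" is a list of rows, each an object of numbers: "tx", "ty", "tz": the shift along the tool's x, y, z in m; "wx", "wy", "wz": the turn, a rotation vector about the tool's x, y, z in rad. A call has 1 to 12 rows; each row shifts and turns the pose as measured when the row begins, along the tool's axes as they then stand; what a row does not reach is not made up. A row lasts 1/12 s, in which the tool goes at most 41.7 mm and 7.16 degrees, less where a joint would pass 70% of its speed; a pose out of reach is approached as far as the arm can. A call is refused whole if a number of a shift passes 0.0417 or a number of a turn 0.125, either way. A call with a gripper value outside its range is refused whole. "jaw" is the gripper's target within -1 to 1 (fully open at 1, half-way at 0, shut at -1), set as the call begins (left out, the last holds). The fingers move at their own pace and stop on an object; "squeeze" is the grip in N (left out, the last holds). Time passes only in rows, so rows that do not move let the fingers close. It gives the time, the measured TCP pose, the force and the opening at its end, in the units of the state.
- r.read_state(): the state, without advancing time (a new reading comes with each control period).
- r.get_image(name): name is "side" or "top"; returns the picture (420x560x3 uint8, red, green, blue); there is no depth.
- r.get_calibration(name): a dict with "mtx" (3x3 intrinsics, pixels), "R" (3x3) and "t" (3): a world point X has camera coordinates R X + t. Camera axes: x right, y down, z forward; pixel columns grow to the right and rows downward; lengths in mm; the calibration is good to about 2 mm. A picture is of the moment at which its call begins. get_calibration takes no time and is no camera call.
- r.sign_off(): hands the job in, once; it reports no verdict.
Trained networks look in the newest picture that a camera, given by its name, has taken for a name from the list of things; names that differ only in an ending like _2 or _b are one class to them, and where a whole thing is asked for, a point or a joint stands for the part that bears it (a point fixed in the world has none). Each returns a list of dicts, best first, with "score" (0 to 1); they miss things now and then, are a little off and sometimes report something else, mostly with a low value. They report only what shows in the picture. A call takes as long as a camera call.
- r.look_for(camera, thing): "point" ([column, row] in pixels, amid what is visible of it).
- r.place_of(camera, thing): "point" ([column, row] in pixels: a listed point, or the origin of a listed thing).
The state is a dict: "clock": time; "q": joint angles; "joint_velocities": joint speeds; "joint_efforts": joint torques, N m; "tcp_pos": TCP position; "ee_rot": TCP orientation; "contact_force": force on the tool from outside, world axes, zero at the start; "wrist_torque": the same for the moment, N m; "finger_gap": finger opening in mm.
Only numpy, scipy, OpenCV 4.12 (cv2) and the standard library are available. Lean on these libraries where they do the work, as an engineer would, in place of code of your own. Each camera call takes 0.05 s, during which the arm holds its last target.

## Working session

There is one attempt and no reset: what is moved stays moved. The work goes in short steps, Python scripts to look and compute and a tool call to move; the robot and the scene stay as the last step left them, time stands still between calls to the robot, and variables do not carry over. Pictures are saved under pics/ and viewed, and the job is handed in when it is done.

Besides the shell and the picture viewer there is one more tool, called after "Call:" as a command line: name --argument value ..., lists and objects as JSON in quotes. arm_command: Moves the arm, as the interface text tells. Its arguments: {"type":"object","properties":{"motion":{"type":"array"},"jaw":{"type":"number"},"squeeze":{"type":"number"}},"required":["motion"]}

```bash
mkdir -p pics; ls
python3 - <<'E'
from workcell import r
import cv2
s=r.read_state(); print(s)
for n in("side","top"):
    im=r.get_image(n); cv2.imwrite(f"pics/{n}0.png",im[:,:,::-1])
    c=r.get_calibration(n); print(n,c)
    for t in("tank","knob_top","latch_tab","latch_pivot","pin_tip","near_bottle","funnel","cap_a"):
        print(t,[(round(d["score"],2),[round(float(v)) for v in d["point"]]) for d in r.place_of(n,t)[:3]])
print(r.read_state()["clock"])
E
```

```text
pics
{'clock': 0.0, 'q': array([-1.17717535,  0.52199972, -0.03633897,  1.60000515,  0.02122647,
        1.02109408, -0.11281099]), 'joint_velocities': array([ 0.00206005, -0.00088183,  0.00132718,  0.00063687,  0.00107721,
       -0.00056064, -0.0003203 ]), 'joint_efforts': array([ 1.29288455e-03, -9.27109408e+01,  1.98048055e+00, -3.69885671e+01,
        1.78814266e-02,  9.08130925e-03,  7.87930190e-06]), 'tcp_pos': array([279.4888957 , 558.65175548, 230.73553377]), 'ee_rot': array([-3.14047634e+00,  9.67214882e-05,  2.67777459e+00]), 'contact_force': array([ 0.72436913, -0.26133838, -0.50589515]), 'wrist_torque': array([ 0.02063311,  0.00968992, -0.03505781]), 'finger_gap': 85.41434424364277}
side {'mtx': array([[418.16790659,   0.        , 276.39123395],
       [  0.        , 418.16790659, 215.5991103 ],
       [  0.        ,   0.        ,   1.        ]]), 'R': array([[-0.15078344,  0.98855854,  0.00404472],
       [ 0.70791937,  0.11083197, -0.69754315],
       [-0.69001052, -0.10231462, -0.71653137]]), 't': array([ 111.60269307, -296.97436709, 1375.73424725])}
tank [(0.77, [301
[... 160 characters left out ...]
, [218, 280])]
cap_a [(0.63, [331, 230]), (0.43, [356, 241])]
top {'mtx': array([[497.2421269 ,   0.        , 285.46013749],
       [  0.        , 497.2421269 , 211.13223482],
       [  0.        ,   0.        ,   1.        ]]), 'R': array([[-0.01115763, -0.99993136, -0.00357535],
       [-0.98521389,  0.0116046 , -0.17093544],
       [ 0.1709652 ,  0.00161525, -0.98527574]]), 't': array([  -8.3391012 ,  629.98364484, 1204.50636673])}
tank [(0.97, [271, 258]), (0.67, [304, 254])]
knob_top [(0.89, [266, 246])]
latch_tab [(0.6, [303, 251])]
latch_pivot [(0.47, [287, 254])]
pin_tip []
near_bottle [(0.95, [207, 213])]
funnel [(0.62, [333, 207])]
cap_a [(0.59, [237, 283]), (0.49, [217, 269])]
0.9
```

```bash
cat > h.py <<'E'
import numpy as np, cv2
from workcell import r
def ray(n,p):
    c=r.get_calibration(n);R=np.array(c["R"]);t=np.array(c["t"]);K=np.array(c["mtx"])
    return -R.T@t, R.T@np.linalg.inv(K)@np.array([p[0],p[1],1.])
def atz(n,p,z):
    o,d=ray(n,p); return o+d*(z-o[2])/d[2]
def tri(ps,pt):
    o1,d1=ray("side",ps);o2,d2=ray("top",pt)
    A=np.c_[d1,-d2];k=np.linalg.lstsq(A,o2-o1,rcond=None)[0]
    a=o1+d1*k[0];b=o2+d2*k[1]
    return (a+b)/2,np.linalg.norm(a-b)
def proj(n,X):
    c=r.get_calibration(n);p=np.array(c["mtx"])@(np.array(c["R"])@np.array(X)+np.array(c["t"]));return p[:2]/p[2]
def crop(n,im,c,w,h,k,f):
    x,y=c;cv2.imwrite(f,cv2.resize(im[y:y+h,x:x+w,::-1],None,fx=k,fy=k,interpolation=cv2.INTER_CUBIC))
E
python3 - <<'E'
from h import *
np.set_printoptions(precision=1,suppress=True)
for n,a,b,z in(("tank",[301,243],[271,258],0),("knob",[307,168],[266,246],248),("tab",[268,175],[303,251],212),("pivot",[289,181],[287,254],203),("bottle",[374,295],[207,213],0),("funnel",[218,280],[333,207],0),("capA",[331,230],[237,283],0),("capB",[356,241],[217,269],0)):
    print(n,tri(a,b),atz("side",a,z),atz("top",b,z))
s=cv2.imread("pics/side0.png")[:,:,::-1];t=cv2.imread("pics/top0.png")[:,:,::-1]
crop("side",s,(220,130),200,150,4,"pics/s0c.png");crop("top",t,(190,190),200,150,4,"pics/t0c.png")
E
```

```text
tank (array([515.4,  24.6,   6.2]), np.float64(2.695024663479813)) [510.   25.7   0. ] [516.   23.5   0. ]
knob (array([522.3,  26.9, 245.2]), np.float64(1.5827034809531548)) [525.6  27.9 248. ] [522.  26. 248.]
tab (array([514.1, -53.1, 209.5]), np.float64(0.004967103185546174)) [517.  -52.6 212. ] [513.9 -53.1 212. ]
pivot (array([508.8, -13.6, 194. ]), np.float64(9.074585545347613)) [518.7  -8.  203. ] [508.5 -18.1 203. ]
bottle (array([636.4, 195.7,   2.6]), np.float64(8.496467458529324)) [634.2 200.5  -0. ] [636.7 191.9   0. ]
funnel (array([ 649.1, -143.9,    2.2]), np.float64(5.68413061709569)) [ 647.9 -147.4    0. ] [ 648.9 -141.3    0. ]
capA (array([453.2, 103.6,  -1.4]), np.float64(16.123260514279156)) [455.7  95.5   0. ] [452.7 111.6   0. ]
capB (array([488.8, 160.1,   7.1]), np.float64(5.0250701286810395)) [482.8 158.4   0. ] [489.2 163.6   0. ]
```

View pics/side0.png

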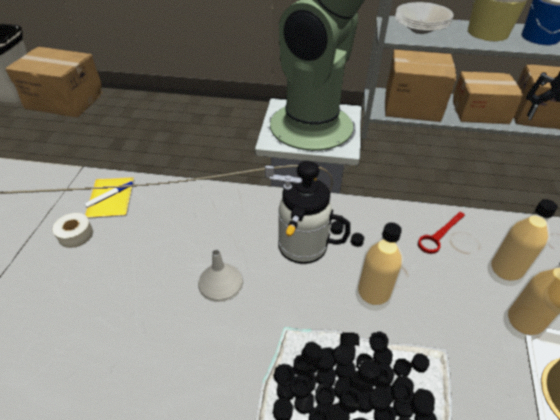

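View pics/top0.png

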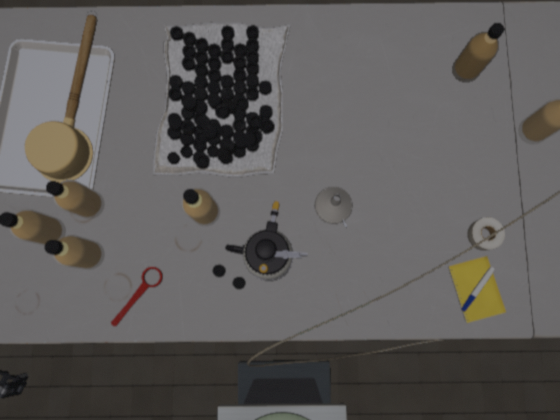

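View pics/s0c.png

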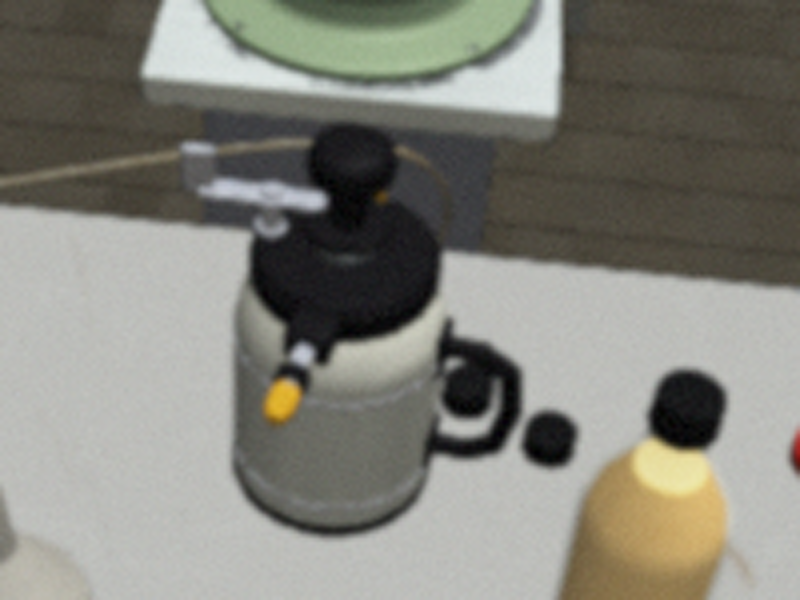

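View pics/t0c.png

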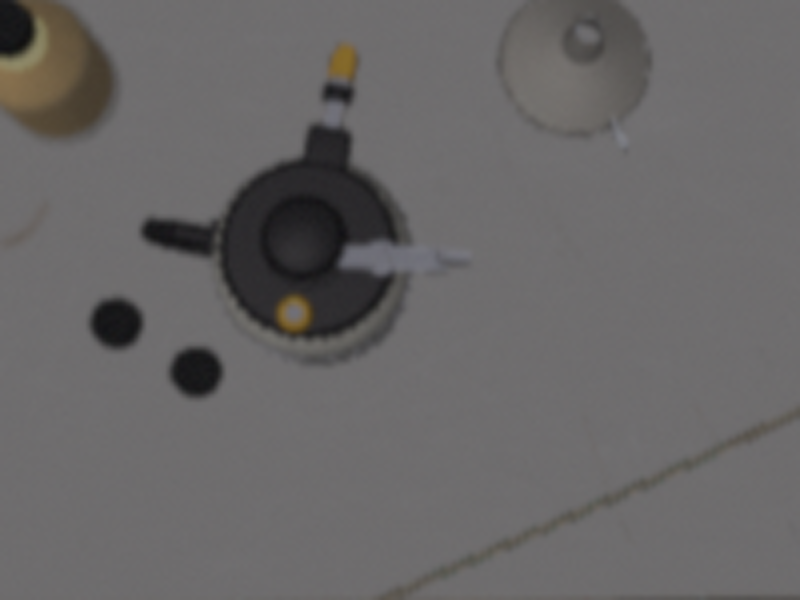

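Run:
```python
from h import *
np.set_printoptions(precision=1,suppress=True)
ax=np.array([522.5,26.7])
pin=atz("top",[263.5,268.5],194);print("pin",pin, np.linalg.norm(pin[:2]-ax), np.degrees(np.arctan2(*(ax-pin[:2])[::-1])))
tab=np.array([514,-53.1]);d=tab-ax;print("tab",np.linalg.norm(d),np.degrees(np.arctan2(d[1],d[0]))+90)
for z in(90,120,150):
    o=atz("top",[276,202],z);print("outlet",z,o,np.linalg.norm(o[:2]-ax),np.degrees(np.arctan2(*(o[:2]-ax)[::-1])),proj("side",o))
o=tri([291,230],[276,202]);print("outlet tri",o)
# cord
for p in([400,290],[500,233],[330,325],[252,358]):
    print(p,[(z,atz("top",p,z)[:2].round(),proj("side",atz("top",p,z)).round()) for z in(0,100,200,300,400)])
a=0.15
for yaw in(-.3,-.2,-.1,0,.1):
    c,s=np.cos(yaw),np.sin(yaw);R=np.array([[c,-s],[s,c]])
    print(yaw,"pin",ax+R@[-38,0],"out",ax+R@[120,0],"piv",ax+R@[0,-42],"tab",ax+R@[0,-82],"han",ax+R@[0,108],proj("top",[*(ax+R@[0,108]),100]),proj("top",[*(ax+R@[-38,0]),194]))
```

```text
pin [477.9  34.  194. ] 45.15774312475191 -9.30567993558329
tab 80.25141743296501 -6.080009039511253
outlet 90 [646.8   7.5  90. ] 125.75453015278563 -8.802433716598339 [286.9 263.5]
outlet 120 [641.    6.8 120. ] 120.14566710611142 -9.518449344283521 [287.4 252.1]
outlet 150 [635.2   6.2 150. ] 114.55740285019841 -10.304454326755831 [287.8 240.2]
outlet tri (array([630.1,   8.5, 175. ]), np.float64(5.583721862768789))
[400, 290] [(0, array([ 430., -307.]), array([180., 206.])), (100, array([ 429., -285.]), array([182., 177.])), (200, array([ 428., -263.]), array([185., 145.])), (300, array([ 427., -240.]), array([188., 107.])), (400, array([ 425., -218.]), array([191.,  63.]))]
[500, 233] [(0, array([ 575., -576.]), array([ 57., 234.])), (100, array([ 562., -533.]), array([ 61., 204.])), (200, array([ 550., -490.]), array([ 66., 169.])), (300, array([ 537., -447.]), array([ 71., 128.])), (400, array([ 525., -404.]), array([78., 80.]))]
[330, 325] [(0, array([ 344., -125.]), array([253., 191.])), (100, array([ 350., -117.]), array([254., 164.])), (200, array([ 355., -109.]), array([2
[... 279 characters left out ...]
ray([300.,  52.]), array([329.,  89.])), (400, array([312.,  45.]), array([330.,  47.]))]
-0.3 pin [486.2  37.9] out [637.1  -8.8] piv [510.1 -13.4] tab [498.3 -51.6] han [554.4 129.9] [225.5 239.4] [261.7 264.8]
-0.2 pin [485.3  34.2] out [640.1   2.9] piv [514.2 -14.5] tab [506.2 -53.7] han [544.  132.5] [224.4 243.7] [263.4 265.2]
-0.1 pin [484.7  30.5] out [641.9  14.7] piv [518.3 -15.1] tab [514.3 -54.9] han [533.3 134.2] [223.7 248.1] [265.1 265.4]
0 pin [484.5  26.7] out [642.5  26.7] piv [522.5 -15.3] tab [522.5 -55.3] han [522.5 134.7] [223.4 252.6] [266.8 265.5]
0.1 pin [484.7  22.9] out [641.9  38.7] piv [526.7 -15.1] tab [530.7 -54.9] han [511.7 134.2] [223.6 257.1] [268.5 265.4]
```

Run:
```python
from h import *
np.set_printoptions(precision=1,suppress=True)
print(atz("top",[190+308/4,190+247/4],172), atz("top",[190+302/4,190+237/4],238), atz("top",[190+455/4,190+257/4],220))
print(atz("side",[220+352/4,130+147/4],240),"tabside", atz("side",[220+199/4,130+165/4],212))
# overlay model
t=cv2.imread("pics/top0.png");s=cv2.imread("pics/side0.png")
def ov(ax,yaw,lat,suffix):
    c,sn=np.cos(yaw),np.sin(yaw);R=np.array([[c,-sn],[sn,c]])
    k=4
    for n,im,o in(("top",t,(190,190)),("side",s,(220,130))):
        I=cv2.resize(im[o[1]:o[1]+150,o[0]:o[0]+200],None,fx=k,fy=k,interpolation=cv2.INTER_CUBIC)
        def P(X,Y,Z): 
            w=ax+R@[X,Y];p=proj(n,[*w,Z]);return tuple(int(v) for v in((p-np.array(o)+.5)*k))
        def circ(rad,z,col,cx=0,cy=0):
            pts=np.array([P(cx+rad*np.cos(a),cy+rad*np.sin(a),z) for a in np.linspace(0,6.28,40)],np.int32)
            cv2.polylines(I,[pts],True,col,1)
        circ(50.5,178,(0,255,0));circ(23.5,235,(0,255,255));circ(60,0,(255,0,0));circ(5,194,(255,0,255),-38,0)
        cv2.circle(I,P(120,0,120),4,(0,0,255),1)
        tx,ty=40*np.sin(lat),-42-40*np.cos(lat)
        for z in(197,227):cv2.circle(I,P(tx,ty,z),3,(0,0,255),-1)
        cv2.circle(I,P(0,-42,203),3,(0,255,0),-1); cv2.circle(I,P(0,0,248),3,(0,0,255),-1)
        cv2.imwrite(f"pics/ov_{n}{suffix}.png",I)
ov(np.array([520,26.5]),-.16,.056,"1")
```

```text
[516.8  27.  172. ] [516.1  27.5 238. ] [506.1 -54.3 220. ]
[511.5  29.  240. ] tabside [504.4 -51.  212. ]
```

View pics/ov_top1.png

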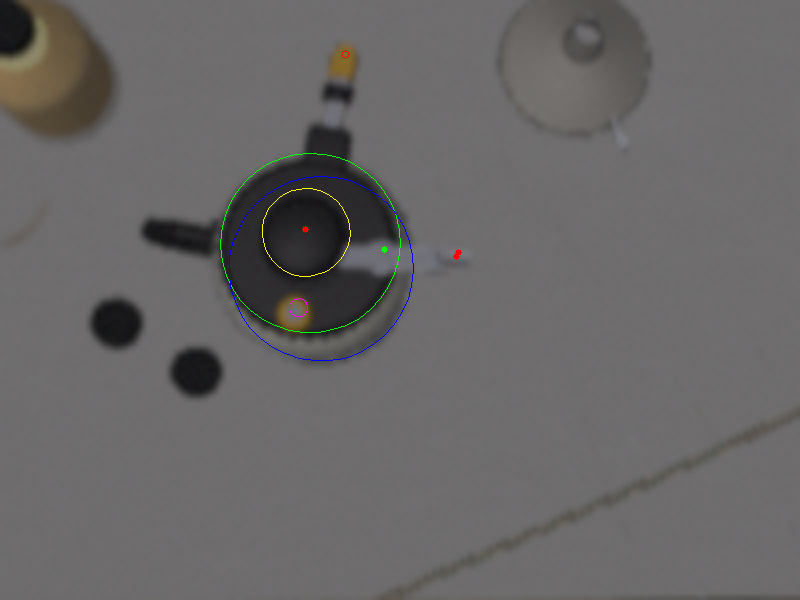

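View pics/ov_side1.png

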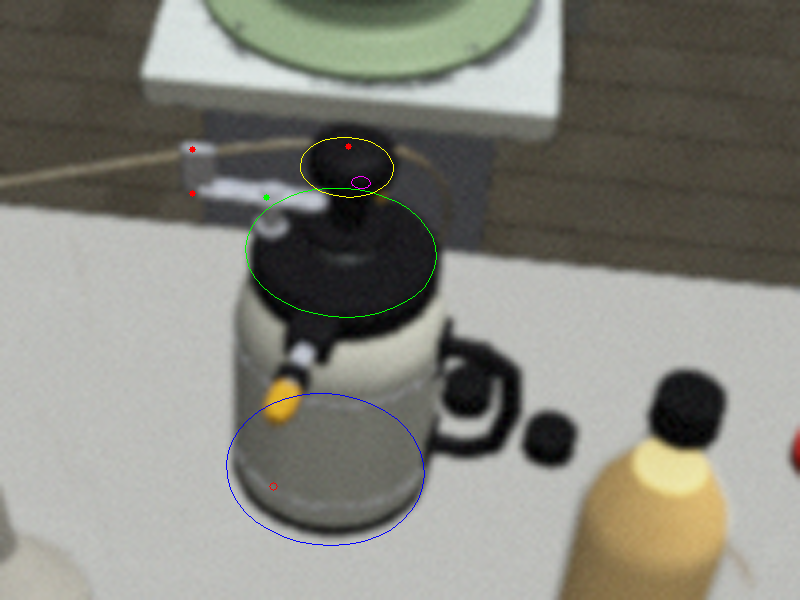

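Call:
arm_command --motion '[{"tz":-0.01,"wz":0.117},{"tz":-0.01,"wz":0.117},{"tz":-0.01,"wz":0.117},{"tz":-0.01,"wz":0.117},{"tz":-0.01,"wz":0.117},{"tz":-0.01,"wz":0.117},{"tz":-0.01,"wz":0.117},{"tz":-0.01,"wz":0.117},{"tz":-0.01,"wz":0.117},{"tz":-0.01,"wz":0.117},{"tz":-0.01,"wz":0.117},{"tz":-0.01,"wz":0.117}]' --jaw -1 --squeeze 20

```text
invalid input
```

Call:
arm_command --motion '[{"tx":0,"ty":0,"tz":-0.01,"wx":0,"wy":0,"wz":0.117}]' --jaw -1

```text
clock: 0.98
tcp_pos: [279.4, 558.2, 239.8]
ee_rot: [-3.139, 0.0, 2.563]
contact_force: [-0.7, -0.7, -0.3]
finger_gap: 75.6
```

Call:
arm_command --motion '[{"tz":-0.01,"wz":0.117},{"tz":-0.01,"wz":0.117},{"tz":-0.01,"wz":0.117},{"tz":-0.01,"wz":0.117},{"tz":-0.01,"wz":0.117},{"tz":-0.01,"wz":0.117},{"tz":-0.01,"wz":0.117},{"tz":-0.01,"wz":0.117},{"tz":-0.01,"wz":0.117},{"tz":-0.01,"wz":0.117},{"tz":-0.01,"wz":0.117}]'

```text
invalid input
```

Call:
arm_command --motion '[{"tx":0,"ty":0,"tz":-0.01,"wx":0,"wy":0,"wz":0.117},{"tx":0,"ty":0,"tz":-0.01,"wx":0,"wy":0,"wz":0.117},{"tx":0,"ty":0,"tz":-0.01,"wx":0,"wy":0,"wz":0.117},{"tx":0,"ty":0,"tz":-0.01,"wx":0,"wy":0,"wz":0.117},{"tx":0,"ty":0,"tz":-0.01,"wx":0,"wy":0,"wz":0.117},{"tx":0,"ty":0,"tz":-0.01,"wx":0,"wy":0,"wz":0.117},{"tx":0,"ty":0,"tz":-0.01,"wx":0,"wy":0,"wz":0.117},{"tx":0,"ty":0,"tz":-0.01,"wx":0,"wy":0,"wz":0.117},{"tx":0,"ty":0,"tz":-0.01,"wx":0,"wy":0,"wz":0.117},{"tx":0,"ty":0,"tz":-0.01,"wx":0,"wy":0,"wz":0.117},{"tx":0,"ty":0,"tz":-0.01,"wx":0,"wy":0,"wz":0.117}]'

```text
clock: 1.9
tcp_pos: [279.1, 557.8, 354.8]
ee_rot: [-3.14, 0.004, 1.212]
contact_force: [0.7, -0.8, -0.8]
finger_gap: -0.0
```

Call:
arm_command --motion '[{"tx":-0.028,"ty":0.022,"tz":0,"wx":0,"wy":0,"wz":0},{"tx":-0.028,"ty":0.022,"tz":0,"wx":0,"wy":0,"wz":0},{"tx":-0.028,"ty":0.022,"tz":0,"wx":0,"wy":0,"wz":0},{"tx":-0.028,"ty":0.022,"tz":0,"wx":0,"wy":0,"wz":0},{"tx":-0.028,"ty":0.022,"tz":0,"wx":0,"wy":0,"wz":0},{"tx":-0.028,"ty":0.022,"tz":0,"wx":0,"wy":0,"wz":0},{"tx":-0.028,"ty":0.022,"tz":0,"wx":0,"wy":0,"wz":0},{"tx":-0.028,"ty":0.022,"tz":0,"wx":0,"wy":0,"wz":0},{"tx":-0.028,"ty":0.022,"tz":0,"wx":0,"wy":0,"wz":0},{"tx":-0.028,"ty":0.022,"tz":0,"wx":0,"wy":0,"wz":0},{"tx":-0.028,"ty":0.022,"tz":0,"wx":0,"wy":0,"wz":0},{"tx":-0.028,"ty":0.022,"tz":0,"wx":0,"wy":0,"wz":0}]'

```text
clock: 2.9
tcp_pos: [405.2, 138.6, 355.4]
ee_rot: [-3.138, -0.004, 1.212]
contact_force: [1.4, -0.3, 0.4]
finger_gap: 0.4
```

Call:
arm_command --motion '[{"tx":-0.0265,"ty":0.022,"tz":0,"wx":0,"wy":0,"wz":0},{"tx":-0.0265,"ty":0.022,"tz":0,"wx":0,"wy":0,"wz":0},{"tx":-0.0265,"ty":0.022,"tz":0,"wx":0,"wy":0,"wz":0},{"tx":-0.0265,"ty":0.022,"tz":0,"wx":0,"wy":0,"wz":0},{"tx":-0.0265,"ty":0.022,"tz":0,"wx":0,"wy":0,"wz":0},{"tx":-0.0265,"ty":0.022,"tz":0,"wx":0,"wy":0,"wz":0},{"tx":0,"ty":0,"tz":0,"wx":0,"wy":0,"wz":0.12},{"tx":0,"ty":0,"tz":0,"wx":0,"wy":0,"wz":0.12},{"tx":0,"ty":0,"tz":0,"wx":0,"wy":0,"wz":0.12},{"tx":0,"ty":0,"tz":0,"wx":0,"wy":0,"wz":0.12},{"tx":0,"ty":0,"tz":0,"wx":0,"wy":0,"wz":0.12},{"tx":0,"ty":0,"tz":0,"wx":0,"wy":0,"wz":0.12}]'

```text
clock: 3.9
tcp_pos: [474.6, -78.3, 356.9]
ee_rot: [-3.138, -0.008, 0.473]
contact_force: [-0.1, -1.0, -0.4]
finger_gap: 0.1
```

Call:
arm_command --motion '[{"tx":0,"ty":0,"tz":0.012,"wx":0,"wy":0,"wz":0.12},{"tx":0,"ty":0,"tz":0.012,"wx":0,"wy":0,"wz":0.12},{"tx":0,"ty":0,"tz":0.012,"wx":0,"wy":0,"wz":0.12},{"tx":0,"ty":0,"tz":0.012,"wx":0,"wy":0,"wz":0.12},{"tx":0,"ty":0,"tz":0.012,"wx":0,"wy":0,"wz":0.09},{"tx":0,"ty":0,"tz":0.0,"wx":0,"wy":0,"wz":0}]'

```text
clock: 4.4
tcp_pos: [475.5, -77.7, 295.8]
ee_rot: [-3.132, -0.008, -0.128]
contact_force: [-0.6, -0.4, -0.3]
finger_gap: -0.2
```

Call:
arm_command --motion '[{"tx":0,"ty":-0.008,"tz":0.015,"wx":0,"wy":0,"wz":0},{"tx":0,"ty":-0.008,"tz":0.015,"wx":0,"wy":0,"wz":0},{"tx":0,"ty":-0.006,"tz":0.015,"wx":0,"wy":0,"wz":0},{"tx":0,"ty":0,"tz":0.012,"wx":0,"wy":0,"wz":0},{"tx":0,"ty":0,"tz":0,"wx":0,"wy":0,"wz":0},{"tx":0,"ty":0,"tz":0,"wx":0,"wy":0,"wz":0}]'

```text
clock: 4.9
tcp_pos: [480.3, -54.5, 240.1]
ee_rot: [-3.131, -0.011, -0.109]
contact_force: [0.6, -1.1, 0.6]
finger_gap: 0.2
```

Run:
```python
from h import *
s=r.get_image("side");t=r.get_image("top")
crop("",s,(200,100),200,150,4,"pics/s1.png");crop("",t,(220,190),160,120,5,"pics/t1.png")
print(r.read_state()["tcp_pos"],r.read_state()["contact_force"],r.read_state()["q"])
print(r.place_of("side","latch_tab")[:2],r.place_of("top","latch_tab")[:2])
```

```text
[480.41753745 -54.58234961 240.42717445] [ 0.9039921   0.09000761 -1.37870165] [-0.70540397  0.41435589  0.93421761  1.99115601 -0.43054776  0.92955269
 -1.23048098]
[{'point': [270.7, 174.4], 'score': 0.76}, {'point': [289.5, 179.1], 'score': 0.51}] []
```

View pics/s1.png

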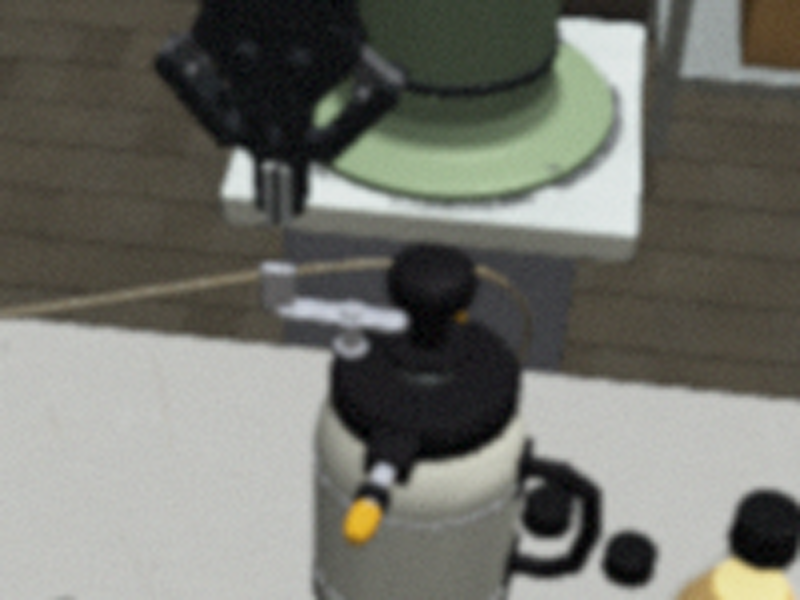

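View pics/t1.png

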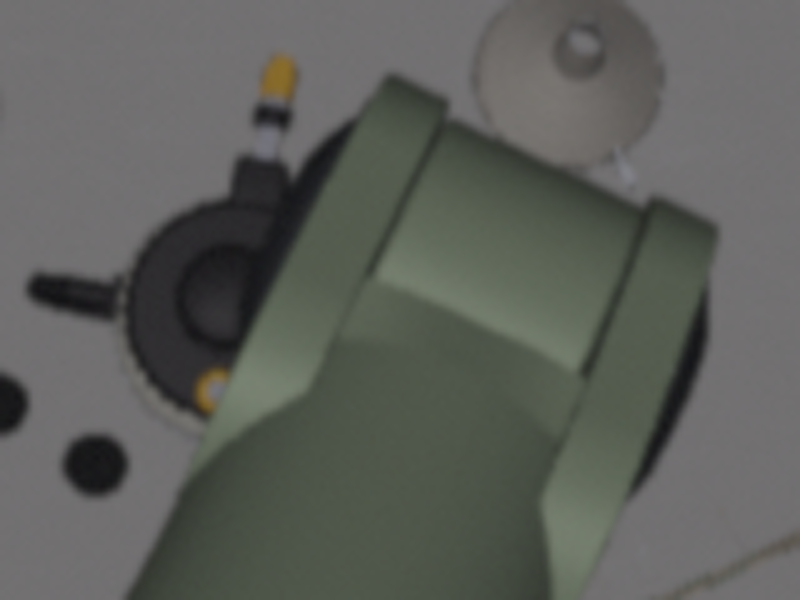

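Call:
arm_command --motion '[{"tx":0,"ty":0,"tz":0.01,"wx":0,"wy":0,"wz":0},{"tx":0,"ty":0,"tz":0.01,"wx":0,"wy":0,"wz":0},{"tx":0,"ty":0,"tz":0.005,"wx":0,"wy":0,"wz":0},{"tx":0.002,"ty":0,"tz":0,"wx":0,"wy":0,"wz":0},{"tx":0.002,"ty":0,"tz":0,"wx":0,"wy":0,"wz":0},{"tx":0,"ty":0,"tz":0,"wx":0,"wy":0,"wz":0}]'

```text
clock: 5.6
tcp_pos: [485.4, -55.0, 213.5]
ee_rot: [-3.13, -0.013, -0.11]
contact_force: [-0.9, -0.1, -0.2]
finger_gap: -0.3
```

Run:
```python
from h import *
s=r.get_image("side")
crop("",s,(200,100),200,150,4,"pics/s2.png")
print(r.read_state()["tcp_pos"],r.read_state()["contact_force"],r.read_state()["q"])
```

```text
[485.28384087 -54.96682594 213.5773423 ] [-0.21162702  1.10242325 -0.59712191] [-0.66037011  0.45890705  0.88944593  2.01032807 -0.48085699  0.87617715
 -1.18798818]
```

View pics/s2.png

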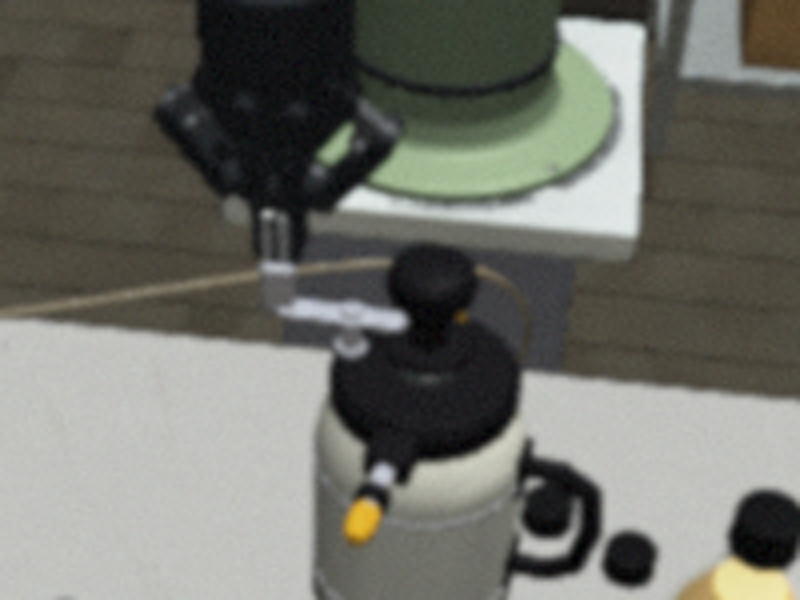

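Call:
arm_command --motion '[{"tx":0.002,"ty":0,"tz":0.001,"wx":0,"wy":0,"wz":0},{"tx":0.002,"ty":0,"tz":0.001,"wx":0,"wy":0,"wz":0},{"tx":0.002,"ty":0,"tz":0,"wx":0,"wy":0,"wz":0},{"tx":0.002,"ty":0,"tz":0,"wx":0,"wy":0,"wz":0},{"tx":0.002,"ty":0,"tz":0,"wx":0,"wy":0,"wz":0},{"tx":0.002,"ty":0,"tz":0,"wx":0,"wy":0,"wz":0}]'

```text
clock: 6.15
tcp_pos: [497.7, -56.1, 211.8]
ee_rot: [-3.13, -0.012, -0.11]
contact_force: [-3.2, 2.1, 0.6]
finger_gap: -0.3
```

Run:
```python
from h import *
s=r.get_image("side")
crop("",s,(200,100),200,150,4,"pics/s3.png")
print(r.read_state()["tcp_pos"],r.read_state()["contact_force"])
print(r.place_of("side","latch_tab")[:2],r.place_of("side","knob_top")[:2],r.place_of("side","tank")[:2])
```

```text
[498.07514187 -56.14371986 211.84425821] [-2.25001325  2.15385602  0.72614008]
[{'point': [268.3, 175.0], 'score': 0.48}] [{'point': [307.1, 165.1], 'score': 0.63}] [{'point': [220.2, 279.2], 'score': 0.22}]
```

View pics/s3.png

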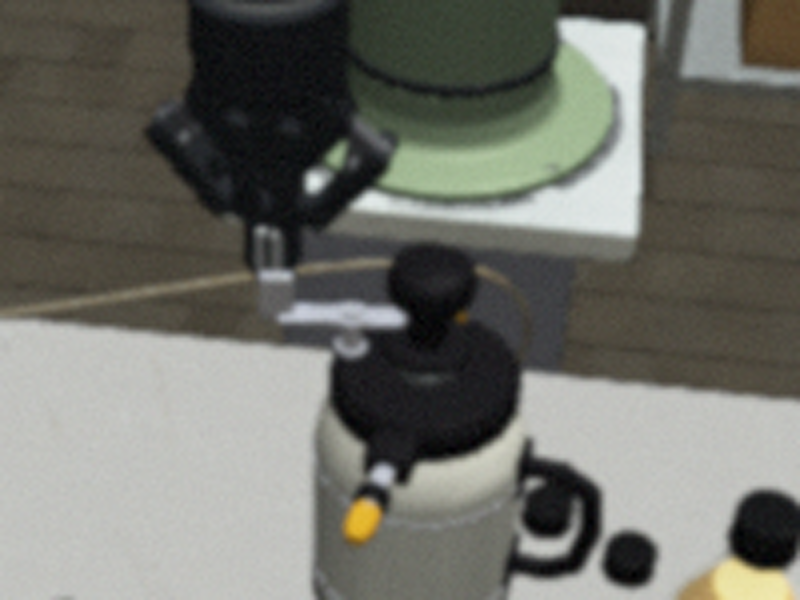

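Call:
arm_command --motion '[{"tx":0.0026,"ty":0.0003,"tz":0,"wx":0,"wy":0,"wz":-0.06},{"tx":0.0026,"ty":0.0003,"tz":0,"wx":0,"wy":0,"wz":-0.06},{"tx":0.0026,"ty":0.0003,"tz":0,"wx":0,"wy":0,"wz":-0.06},{"tx":0.0026,"ty":0.0003,"tz":0,"wx":0,"wy":0,"wz":-0.06},{"tx":0.0026,"ty":0.0003,"tz":0,"wx":0,"wy":0,"wz":-0.06},{"tx":0.0026,"ty":0.0003,"tz":0,"wx":0,"wy":0,"wz":-0.06},{"tx":0.0026,"ty":0.0003,"tz":0,"wx":0,"wy":0,"wz":-0.06}]'

```text
clock: 6.93
tcp_pos: [514.4, -57.8, 211.9]
ee_rot: [-3.136, -0.013, 0.326]
contact_force: [-4.0, -0.8, 0.8]
finger_gap: 0.1
```

Run:
```python
from h import *
s=r.get_image("side")
crop("",s,(200,100),200,150,4,"pics/s4.png")
print(r.read_state()["tcp_pos"],r.read_state()["ee_rot"],r.read_state()["contact_force"])
```

```text
[514.82844135 -57.71358757 211.92806284] [-3.13638134 -0.01353733  0.33068634] [-3.06325265  0.01946791 -1.1093109 ]
```

View pics/s4.png

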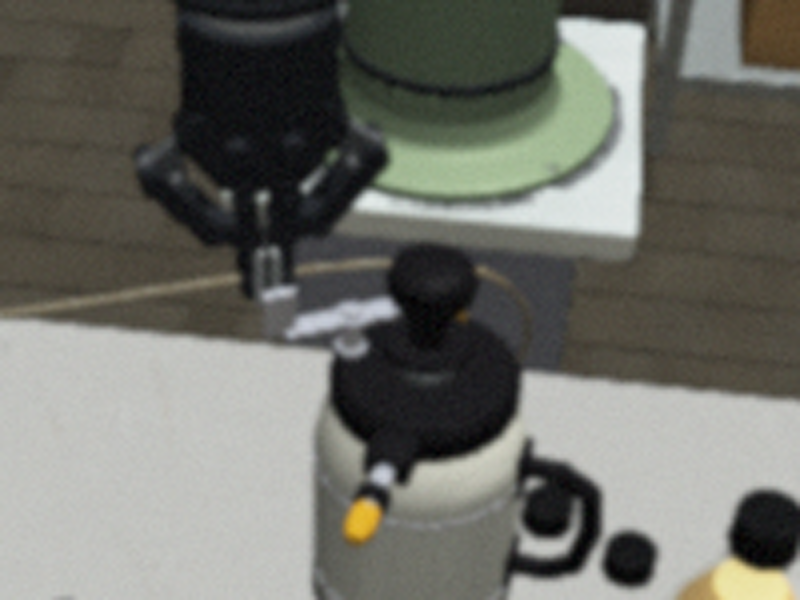

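Call:
arm_command --motion '[{"tx":0.0026,"ty":0.0003,"tz":0,"wx":0,"wy":0,"wz":-0.06},{"tx":0.0026,"ty":0.0003,"tz":0,"wx":0,"wy":0,"wz":-0.06},{"tx":0.0026,"ty":0.0003,"tz":0,"wx":0,"wy":0,"wz":-0.06},{"tx":0.0026,"ty":0.0003,"tz":0,"wx":0,"wy":0,"wz":-0.06},{"tx":0.0026,"ty":0.0003,"tz":0,"wx":0,"wy":0,"wz":-0.06},{"tx":0.0026,"ty":0.0003,"tz":0,"wx":0,"wy":0,"wz":-0.06},{"tx":0.0026,"ty":0.0003,"tz":0,"wx":0,"wy":0,"wz":-0.06},{"tx":0.0026,"ty":0.0003,"tz":0,"wx":0,"wy":0,"wz":-0.06}]'

```text
clock: 7.65
tcp_pos: [533.5, -50.8, 212.3]
ee_rot: [3.138, -0.014, 0.816]
contact_force: [0.3, -0.9, 0.0]
finger_gap: 0.1
```

Run:
```python
from h import *
s=r.get_image("side")
crop("",s,(200,100),200,150,4,"pics/s5.png")
print(r.read_state()["tcp_pos"],r.read_state()["ee_rot"],r.read_state()["contact_force"],r.read_state()["q"])
```

```text
[533.82193061 -50.55438911 212.34917107] [ 3.13774885 -0.01374083  0.82128758] [ 0.98684174  0.15383431 -0.85611245] [-0.44950302  0.46095392  0.59885965  1.88660393 -0.34179927  0.88330649
 -0.43135799]
```

View pics/s5.png

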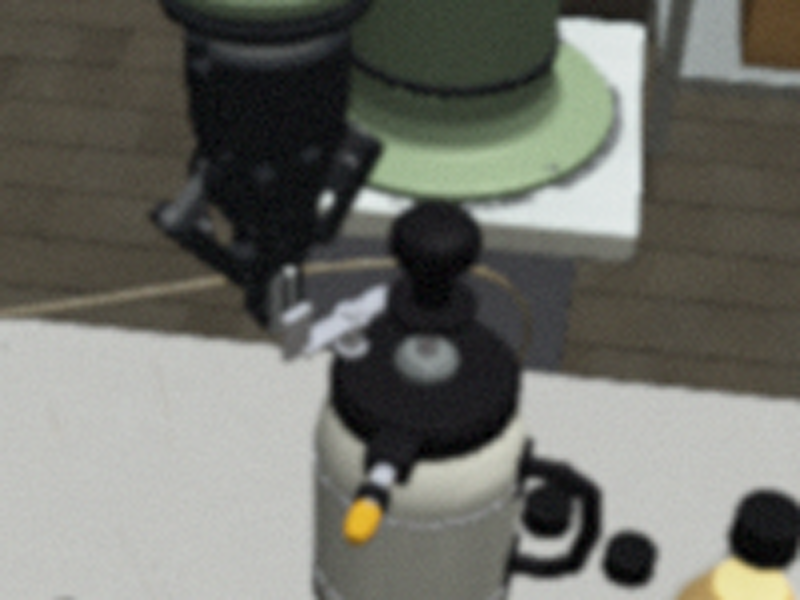

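Call:
arm_command --motion '[{"tx":0.0026,"ty":0.0003,"tz":0,"wx":0,"wy":0,"wz":-0.06},{"tx":0.0026,"ty":0.0003,"tz":0,"wx":0,"wy":0,"wz":-0.06},{"tx":0.0026,"ty":0.0003,"tz":0,"wx":0,"wy":0,"wz":-0.06},{"tx":0.0026,"ty":0.0003,"tz":0,"wx":0,"wy":0,"wz":-0.06},{"tx":0.0026,"ty":0.0003,"tz":0,"wx":0,"wy":0,"wz":-0.06}]'

```text
clock: 8.12
tcp_pos: [543.0, -42.2, 212.7]
ee_rot: [3.132, -0.012, 1.117]
contact_force: [0.1, -2.2, -0.4]
finger_gap: 0.2
```

Run:
```python
from h import *
s=r.get_image("side")
crop("",s,(200,100),200,150,4,"pics/s6.png")
print(r.read_state()["tcp_pos"],r.read_state()["ee_rot"],r.read_state()["contact_force"])
```

```text
[543.32494963 -41.7457726  212.76008908] [ 3.13136959 -0.01173465  1.12201051] [ 0.09151986 -0.23645298 -0.57713262]
```

View pics/s6.png

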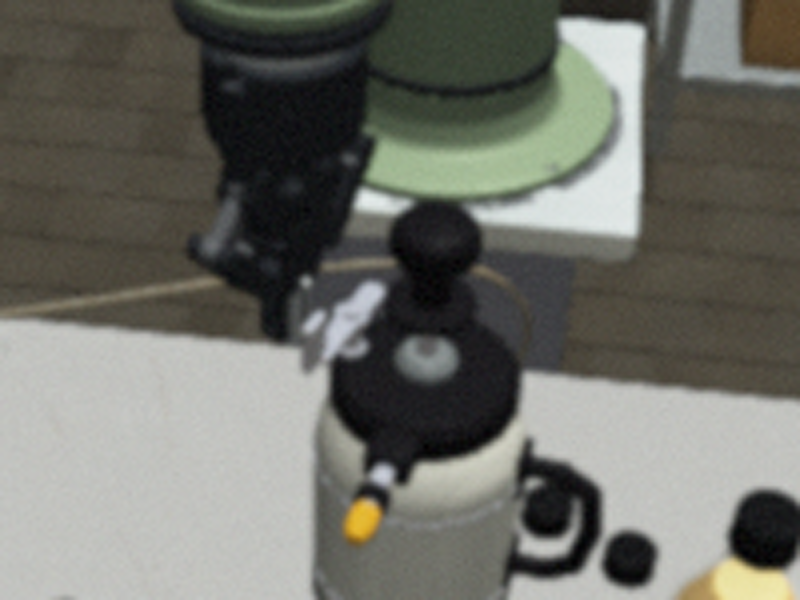

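Call:
arm_command --motion '[{"tx":-0.008,"ty":0,"tz":0,"wx":0,"wy":0,"wz":0},{"tx":-0.008,"ty":0,"tz":0,"wx":0,"wy":0,"wz":0},{"tx":-0.004,"ty":0,"tz":-0.01,"wx":0,"wy":0,"wz":0},{"tx":0,"ty":0,"tz":-0.02,"wx":0,"wy":0,"wz":0},{"tx":0,"ty":0,"tz":-0.02,"wx":0,"wy":0,"wz":0},{"tx":0,"ty":0,"tz":-0.02,"wx":0,"wy":0,"wz":0},{"tx":0,"ty":0,"tz":-0.01,"wx":0,"wy":0,"wz":0},{"tx":0,"ty":0,"tz":0,"wx":0,"wy":0,"wz":0}]'

```text
clock: 8.83
tcp_pos: [529.8, -66.9, 298.8]
ee_rot: [3.132, -0.011, 1.097]
contact_force: [-0.5, -0.4, 0.1]
finger_gap: -0.1
```

Run:
```python
from h import *
s=r.get_image("side");t=r.get_image("top")
crop("",s,(200,100),200,150,4,"pics/s7.png");crop("",t,(190,170),200,150,4,"pics/t7.png")
print(r.read_state()["tcp_pos"],r.read_state()["ee_rot"],r.read_state()["contact_force"])
print(r.place_of("side","knob_top")[:2],r.place_of("top","knob_top")[:2],r.place_of("side","tank")[:2],r.place_of("side","pin_tip")[:2])
```

```text
[529.40750526 -66.48329116 296.87335174] [ 3.1333367  -0.01051041  1.09770991] [-0.14110787 -0.26600354 -0.37145947]
[{'point': [310.6, 154.2], 'score': 0.62}] [{'point': [267.4, 244.0], 'score': 0.67}] [{'point': [307.3, 244.4], 'score': 0.87}, {'point': [218.7, 282.5], 'score': 0.33}] []
```

View pics/s7.png

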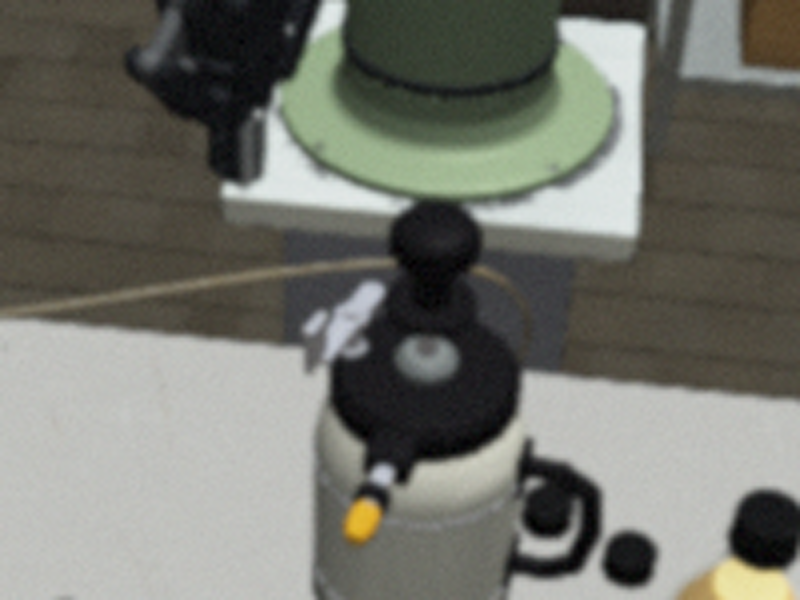

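View pics/t7.png

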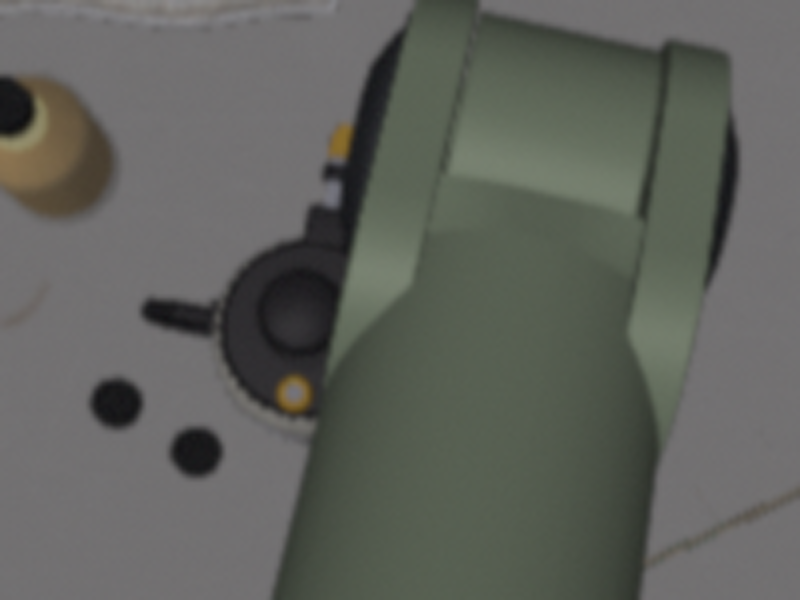

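Call:
arm_command --motion '[{"tx":0,"ty":0,"tz":-0.01,"wx":0,"wy":0,"wz":0},{"tx":0.015,"ty":-0.01,"tz":0,"wx":0,"wy":0,"wz":0},{"tx":0.015,"ty":-0.01,"tz":0,"wx":0,"wy":0,"wz":0},{"tx":0.015,"ty":-0.01,"tz":0,"wx":0,"wy":0,"wz":0},{"tx":0.015,"ty":-0.01,"tz":0,"wx":0,"wy":0,"wz":0},{"tx":0.008,"ty":-0.006,"tz":0,"wx":0,"wy":0,"wz":0},{"tx":0,"ty":0,"tz":0,"wx":0,"wy":0,"wz":0},{"tx":0,"ty":0,"tz":0,"wx":0,"wy":0,"wz":0}]'

```text
clock: 9.8
tcp_pos: [518.0, 17.1, 307.1]
ee_rot: [3.138, -0.005, 1.096]
contact_force: [0.8, -0.4, -0.2]
finger_gap: -0.3
```

Run:
```python
from h import *
s=r.get_image("side")
crop("",s,(200,80),200,150,4,"pics/s8.png")
print(r.read_state()["tcp_pos"],r.read_state()["ee_rot"],r.read_state()["contact_force"],r.read_state()["q"])
print(atz("top",[265.5,248],263),atz("side",[308.8,160.8],265), tri([308.8,160.8],[265.5,248]))
```

```text
[518.11086158  16.85222317 307.1334031 ] [ 3.13775003 -0.00534067  1.09516451] [ 0.55959386 -0.29061208  0.13994843] [-0.58229711  0.30177725  0.55998661  1.80702037 -0.18330945  1.07771909
 -0.43198695]
[516.32626776  26.45569673 263.        ] [523.83994696  30.31065252 265.        ] (array([516.58366615,  28.28000964, 259.13347598]), np.float64(3.325535193100049))
```

View pics/s8.png

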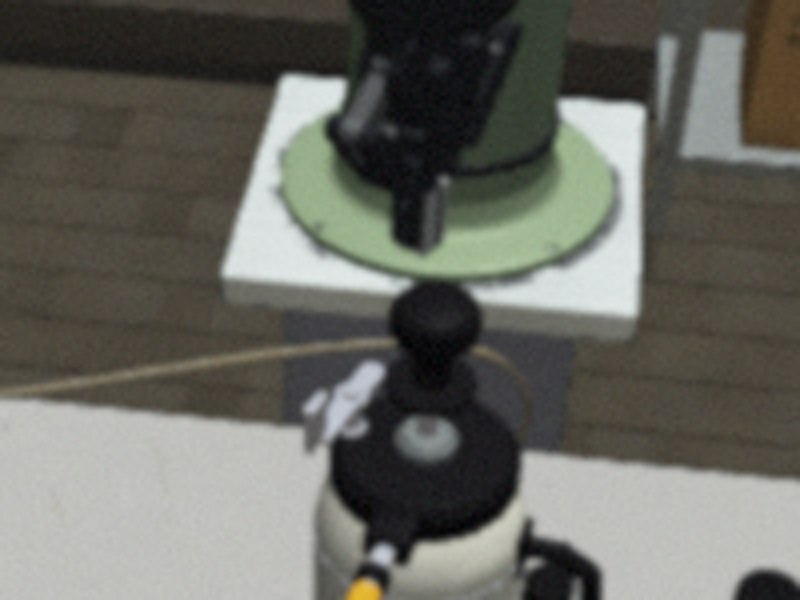

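Call:
arm_command --motion '[{"tx":0.003,"ty":-0.002,"tz":0.004,"wx":0,"wy":0,"wz":0},{"tx":0.003,"ty":-0.002,"tz":0.004,"wx":0,"wy":0,"wz":0},{"tx":0.003,"ty":-0.002,"tz":0.004,"wx":0,"wy":0,"wz":0},{"tx":0,"ty":0,"tz":0.004,"wx":0,"wy":0,"wz":0},{"tx":0,"ty":0,"tz":0.003,"wx":0,"wy":0,"wz":0},{"tx":0,"ty":0,"tz":0,"wx":0,"wy":0,"wz":0},{"tx":0,"ty":0,"tz":0,"wx":0,"wy":0,"wz":0}]'

```text
clock: 10.43
tcp_pos: [516.9, 25.1, 285.6]
ee_rot: [3.138, -0.004, 1.091]
contact_force: [0.3, 0.1, 0.3]
finger_gap: 0.1
```

Run:
```python
from h import *
s=r.get_image("side")
crop("",s,(220,80),160,120,5,"pics/s9.png")
print(r.read_state()["tcp_pos"],r.read_state()["ee_rot"],r.read_state()["contact_force"])
```

```text
[516.90448093  25.0808778  285.64530682] [ 3.13796423 -0.00369868  1.09045401] [-0.21222817 -0.22863751  0.52174003]
```

View pics/s9.png

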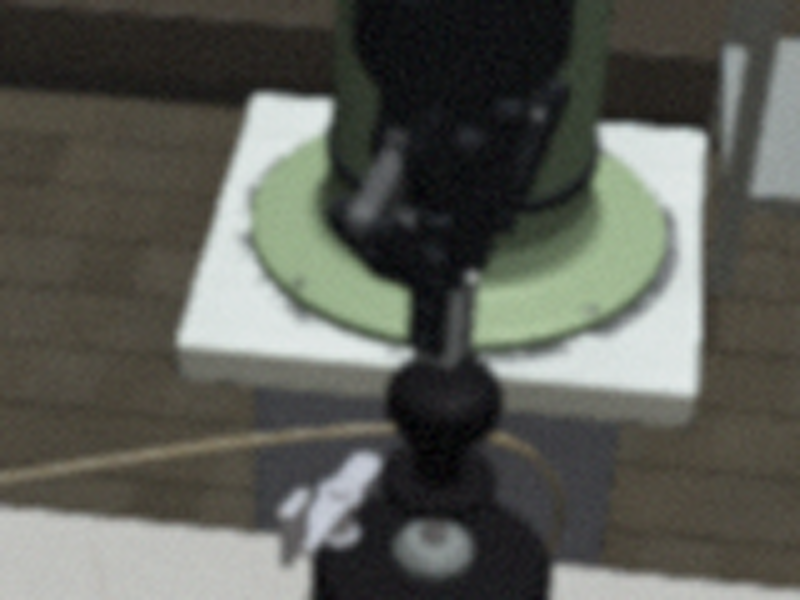

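Call:
arm_command --motion '[{"tx":0.001,"ty":-0.001,"tz":0.004,"wx":0,"wy":0,"wz":0},{"tx":0.001,"ty":0,"tz":0.004,"wx":0,"wy":0,"wz":0},{"tx":0,"ty":0,"tz":0.004,"wx":0,"wy":0,"wz":0},{"tx":0,"ty":0,"tz":0.004,"wx":0,"wy":0,"wz":0},{"tx":0,"ty":0,"tz":0.004,"wx":0,"wy":0,"wz":0},{"tx":0,"ty":0,"tz":0.004,"wx":0,"wy":0,"wz":0}]'

```text
clock: 10.98
tcp_pos: [517.6, 27.3, 261.3]
ee_rot: [3.137, -0.006, 1.09]
contact_force: [-3.7, 0.4, 10.2]
finger_gap: 0.1
```

Call:
arm_command --motion '[{"tx":0,"ty":0,"tz":0.004,"wx":0,"wy":0,"wz":0},{"tx":0,"ty":0,"tz":0.004,"wx":0,"wy":0,"wz":0},{"tx":0,"ty":0,"tz":0.004,"wx":0,"wy":0,"wz":0}]'

```text
clock: 11.23
tcp_pos: [517.7, 27.4, 249.1]
ee_rot: [3.137, -0.007, 1.09]
contact_force: [-4.2, 0.1, 11.0]
finger_gap: 0.2
```

Call:
arm_command --motion '[{"tx":0,"ty":0,"tz":0.003,"wx":0,"wy":0,"wz":0},{"tx":0,"ty":0,"tz":0.003,"wx":0,"wy":0,"wz":0}]'

```text
clock: 11.4
tcp_pos: [518.6, 27.3, 244.4]
ee_rot: [3.135, -0.009, 1.09]
contact_force: [-21.4, -0.8, 93.6]
finger_gap: -0.1
```

Run:
```python
from h import *
s=r.get_image("side")
crop("",s,(220,80),160,120,5,"pics/s10.png")
print(r.read_state()["tcp_pos"],r.read_state()["ee_rot"],r.read_state()["contact_force"],r.read_state()["wrist_torque"])
```

```text
[518.79665753  27.27368476 244.89744357] [ 3.1350623  -0.00957481  1.08966031] [-13.74372602  -0.41524654  41.76866658] [0.14858406 3.34615144 0.00808443]
```

View pics/s10.png

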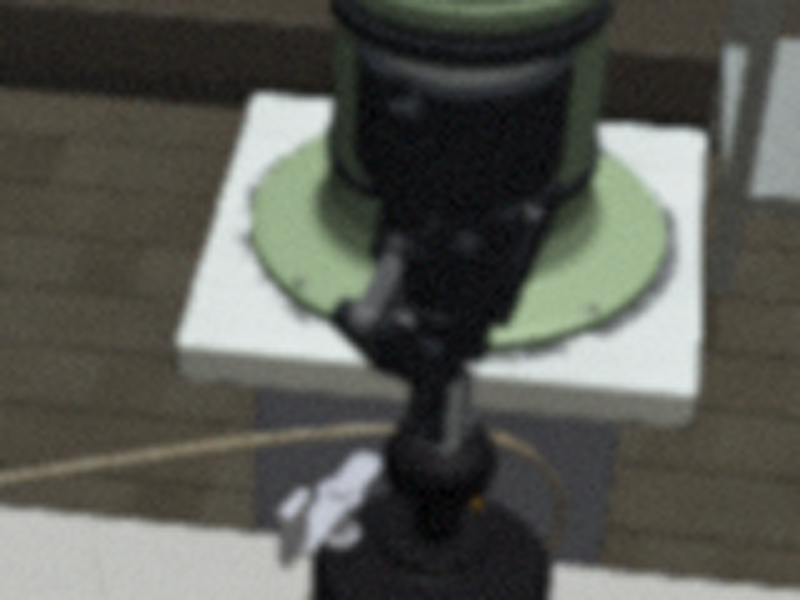

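Call:
arm_command --motion '[{"tx":0,"ty":0,"tz":-0.003,"wx":0,"wy":0,"wz":0},{"tx":0,"ty":0,"tz":-0.006,"wx":0,"wy":0,"wz":0},{"tx":0,"ty":0,"tz":-0.008,"wx":0,"wy":0,"wz":0},{"tx":0,"ty":0,"tz":-0.008,"wx":0,"wy":0,"wz":0},{"tx":0,"ty":0,"tz":-0.006,"wx":0,"wy":0,"wz":0},{"tx":0,"ty":0,"tz":-0.004,"wx":0,"wy":0,"wz":0},{"tx":0,"ty":0,"tz":0,"wx":0,"wy":0,"wz":0}]'

```text
clock: 12.03
tcp_pos: [518.8, 27.2, 282.7]
ee_rot: [3.134, -0.012, 1.09]
contact_force: [-0.1, 0.1, -0.2]
finger_gap: 0.2
```

Run:
```python
from h import *
s=r.get_image("side");t=r.get_image("top")
crop("",s,(220,80),160,120,5,"pics/s11.png");cv2.imwrite("pics/t11.png",t[:,:,::-1])
print(r.read_state()["tcp_pos"],r.read_state()["ee_rot"],r.read_state()["contact_force"],r.read_state()["wrist_torque"])
```

```text
[518.52030898  27.23213951 281.90766559] [ 3.13499244 -0.01131009  1.08960292] [ 0.45032594 -0.47958533 -0.042384  ] [-0.00324714  0.07541691  0.00976103]
```

View pics/s11.png

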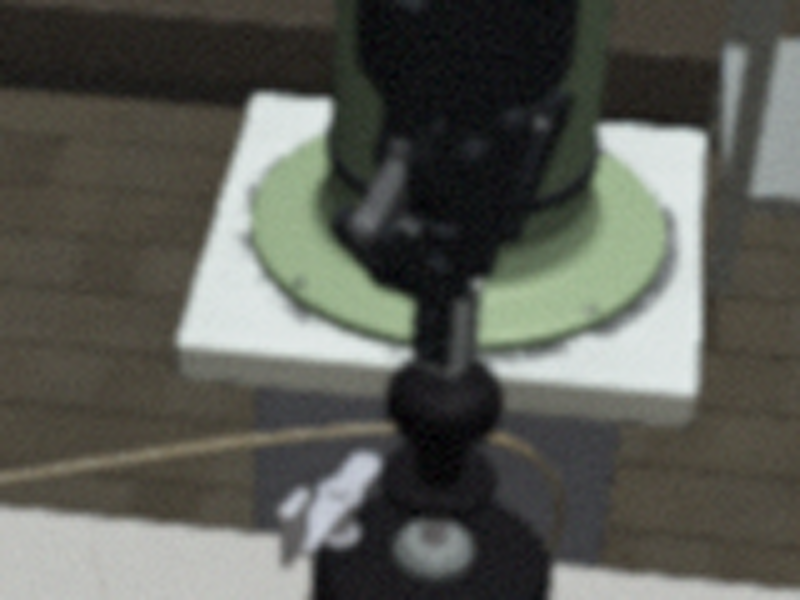

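View pics/t11.png

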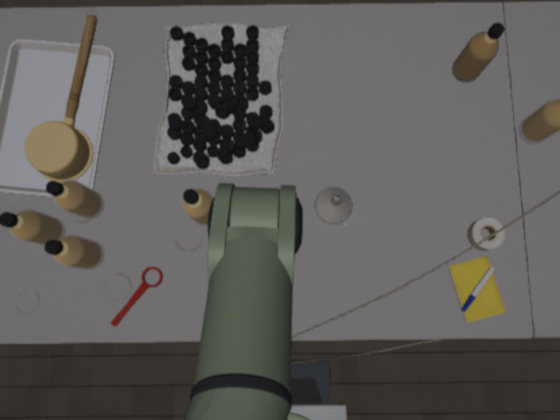

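Call:
arm_command --motion '[{"tx":-0.0005,"ty":-0.001,"tz":0.003,"wx":0,"wy":0,"wz":0},{"tx":0,"ty":-0.0001,"tz":0.005,"wx":0,"wy":0,"wz":0},{"tx":0,"ty":-0.0001,"tz":0.005,"wx":0,"wy":0,"wz":0},{"tx":0,"ty":-0.0001,"tz":0.005,"wx":0,"wy":0,"wz":0},{"tx":0,"ty":-0.0001,"tz":0.005,"wx":0,"wy":0,"wz":0},{"tx":0,"ty":-0.0001,"tz":0.004,"wx":0,"wy":0,"wz":0},{"tx":0,"ty":-0.0001,"tz":0.003,"wx":0,"wy":0,"wz":0}]'

```text
clock: 12.72
tcp_pos: [517.4, 27.3, 248.9]
ee_rot: [3.134, -0.012, 1.089]
contact_force: [-2.0, -0.0, 11.2]
finger_gap: -0.1
```

Call:
arm_command --motion '[{"tx":0,"ty":0,"tz":0.001,"wx":0,"wy":0,"wz":0},{"tx":0,"ty":0,"tz":0.0005,"wx":0,"wy":0,"wz":0}]'

```text
clock: 12.88
tcp_pos: [517.4, 27.2, 246.4]
ee_rot: [3.134, -0.011, 1.089]
contact_force: [-1.8, 0.5, 12.1]
finger_gap: -0.0
```

Call:
arm_command --motion '[{"tx":0,"ty":0,"tz":0.0008,"wx":0,"wy":0,"wz":0},{"tx":0,"ty":0,"tz":0,"wx":0,"wy":0,"wz":0}]'

```text
clock: 13.05
tcp_pos: [517.4, 27.3, 245.0]
ee_rot: [3.135, -0.012, 1.089]
contact_force: [-3.6, 0.3, 16.4]
finger_gap: 0.1
```

Call:
arm_command --motion '[{"tx":0,"ty":0,"tz":-0.003,"wx":0,"wy":0,"wz":0},{"tx":0,"ty":0,"tz":-0.006,"wx":0,"wy":0,"wz":0},{"tx":0,"ty":0,"tz":-0.008,"wx":0,"wy":0,"wz":0},{"tx":0,"ty":0,"tz":-0.008,"wx":0,"wy":0,"wz":0},{"tx":0,"ty":0,"tz":-0.006,"wx":0,"wy":0,"wz":0},{"tx":0,"ty":0,"tz":-0.004,"wx":0,"wy":0,"wz":0},{"tx":0,"ty":0,"tz":0,"wx":0,"wy":0,"wz":0},{"tx":0,"ty":0,"tz":0,"wx":0,"wy":0,"wz":0}]'

```text
clock: 13.72
tcp_pos: [516.9, 27.1, 279.1]
ee_rot: [3.135, -0.011, 1.089]
contact_force: [-0.2, 0.1, -0.5]
finger_gap: -0.1
```

Call:
arm_command --motion '[{"tx":0,"ty":0,"tz":0.003,"wx":0,"wy":0,"wz":0},{"tx":0,"ty":-0.0001,"tz":0.005,"wx":0,"wy":0,"wz":0},{"tx":0,"ty":-0.0001,"tz":0.005,"wx":0,"wy":0,"wz":0},{"tx":0,"ty":-0.0001,"tz":0.005,"wx":0,"wy":0,"wz":0},{"tx":0,"ty":-0.0001,"tz":0.004,"wx":0,"wy":0,"wz":0},{"tx":0,"ty":-0.0001,"tz":0.003,"wx":0,"wy":0,"wz":0},{"tx":0,"ty":-0.0001,"tz":0.002,"wx":0,"wy":0,"wz":0}]'

```text
clock: 14.3
tcp_pos: [517.0, 27.2, 249.4]
ee_rot: [3.135, -0.011, 1.088]
contact_force: [-1.2, -0.1, 12.1]
finger_gap: 0.1
```

Call:
arm_command --motion '[{"tx":0,"ty":0,"tz":0.0013,"wx":0,"wy":0,"wz":0},{"tx":0,"ty":0,"tz":0.0008,"wx":0,"wy":0,"wz":0},{"tx":0,"ty":0,"tz":0.0005,"wx":0,"wy":0,"wz":0},{"tx":0,"ty":0,"tz":0,"wx":0,"wy":0,"wz":0}]'

```text
clock: 14.63
tcp_pos: [517.0, 27.2, 245.4]
ee_rot: [3.135, -0.012, 1.088]
contact_force: [-2.2, 0.1, 12.2]
finger_gap: -0.0
```

Call:
arm_command --motion '[{"tx":0,"ty":0,"tz":-0.003,"wx":0,"wy":0,"wz":0},{"tx":0,"ty":0,"tz":-0.006,"wx":0,"wy":0,"wz":0},{"tx":0,"ty":0,"tz":-0.008,"wx":0,"wy":0,"wz":0},{"tx":0,"ty":0,"tz":-0.008,"wx":0,"wy":0,"wz":0},{"tx":0,"ty":0,"tz":-0.006,"wx":0,"wy":0,"wz":0},{"tx":0,"ty":0,"tz":-0.004,"wx":0,"wy":0,"wz":0},{"tx":0,"ty":0,"tz":0,"wx":0,"wy":0,"wz":0},{"tx":0,"ty":0,"tz":0,"wx":0,"wy":0,"wz":0}]'

```text
clock: 15.3
tcp_pos: [516.5, 27.1, 279.6]
ee_rot: [3.136, -0.011, 1.088]
contact_force: [-0.5, -0.5, -0.4]
finger_gap: 0.2
```

Run:
```python
from h import *
s=r.get_image("side")
crop("",s,(260,120),100,75,8,"pics/s12.png")
print(r.read_state()["tcp_pos"],r.read_state()["ee_rot"],r.read_state()["contact_force"],r.read_state()["q"])
print(r.place_of("side","pin_tip")[:2])
```

```text
[516.47787913  27.04047244 279.54200604] [ 3.13593337 -0.01051639  1.0879889 ] [0.06739971 0.35632056 0.52349584] [-0.58779076  0.32632679  0.5470989   1.85111118 -0.20560077  1.00830491
 -0.43832411]
[{'point': [356.9, 242.9], 'score': 0.19}]
```

View pics/s12.png

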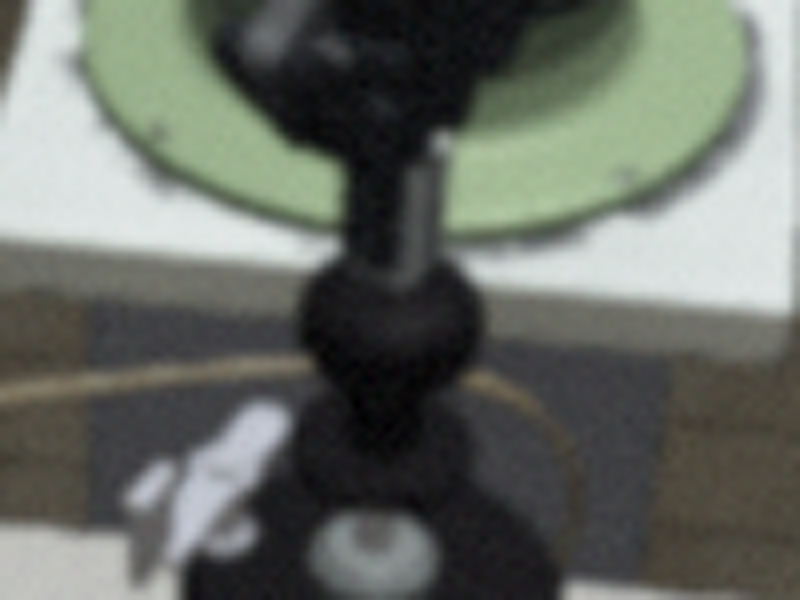

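Call:
arm_command --motion '[{"tx":0.0002,"ty":0.0004,"tz":0.003,"wx":0,"wy":0,"wz":0},{"tx":0,"ty":-0.0001,"tz":0.005,"wx":0,"wy":0,"wz":0},{"tx":0,"ty":-0.0001,"tz":0.005,"wx":0,"wy":0,"wz":0},{"tx":0,"ty":-0.0001,"tz":0.005,"wx":0,"wy":0,"wz":0},{"tx":0,"ty":-0.0001,"tz":0.004,"wx":0,"wy":0,"wz":0},{"tx":0,"ty":-0.0001,"tz":0.003,"wx":0,"wy":0,"wz":0},{"tx":0,"ty":-0.0001,"tz":0.002,"wx":0,"wy":0,"wz":0}]'

```text
clock: 15.98
tcp_pos: [517.1, 27.0, 250.3]
ee_rot: [3.135, -0.011, 1.087]
contact_force: [-2.6, -0.2, 11.7]
finger_gap: 0.1
```

Call:
arm_command --motion '[{"tx":0,"ty":0,"tz":0.0018,"wx":0,"wy":0,"wz":0},{"tx":0,"ty":0,"tz":0.001,"wx":0,"wy":0,"wz":0},{"tx":0,"ty":0,"tz":0.0006,"wx":0,"wy":0,"wz":0},{"tx":0,"ty":0,"tz":0,"wx":0,"wy":0,"wz":0}]'

```text
clock: 16.32
tcp_pos: [517.1, 27.0, 245.9]
ee_rot: [3.136, -0.012, 1.087]
contact_force: [-3.1, 0.6, 11.2]
finger_gap: 0.4
```

Call:
arm_command --motion '[{"tx":0,"ty":0,"tz":-0.003,"wx":0,"wy":0,"wz":0},{"tx":0,"ty":0,"tz":-0.006,"wx":0,"wy":0,"wz":0},{"tx":0,"ty":0,"tz":-0.008,"wx":0,"wy":0,"wz":0},{"tx":0,"ty":0,"tz":-0.008,"wx":0,"wy":0,"wz":0},{"tx":0,"ty":0,"tz":-0.006,"wx":0,"wy":0,"wz":0},{"tx":0,"ty":0,"tz":-0.004,"wx":0,"wy":0,"wz":0},{"tx":0,"ty":0,"tz":0,"wx":0,"wy":0,"wz":0},{"tx":0,"ty":0,"tz":0,"wx":0,"wy":0,"wz":0}]'

```text
clock: 16.98
tcp_pos: [516.9, 27.0, 279.6]
ee_rot: [3.136, -0.011, 1.087]
contact_force: [0.2, -0.4, -0.2]
finger_gap: 0.2
```

Call:
arm_command --motion '[{"tx":0.0002,"ty":0.0004,"tz":0.003,"wx":0,"wy":0,"wz":0},{"tx":0,"ty":-0.0001,"tz":0.005,"wx":0,"wy":0,"wz":0},{"tx":0,"ty":-0.0001,"tz":0.005,"wx":0,"wy":0,"wz":0},{"tx":0,"ty":-0.0001,"tz":0.005,"wx":0,"wy":0,"wz":0},{"tx":0,"ty":-0.0001,"tz":0.004,"wx":0,"wy":0,"wz":0},{"tx":0,"ty":-0.0001,"tz":0.003,"wx":0,"wy":0,"wz":0},{"tx":0,"ty":-0.0001,"tz":0.002,"wx":0,"wy":0,"wz":0}]'

```text
clock: 17.57
tcp_pos: [517.5, 27.0, 248.8]
ee_rot: [3.136, -0.011, 1.087]
contact_force: [-2.1, -0.0, 12.3]
finger_gap: -0.4
```

Call:
arm_command --motion '[{"tx":0,"ty":0,"tz":0.001,"wx":0,"wy":0,"wz":0},{"tx":0,"ty":0,"tz":0.0007,"wx":0,"wy":0,"wz":0},{"tx":0,"ty":0,"tz":0.0005,"wx":0,"wy":0,"wz":0},{"tx":0,"ty":0,"tz":0,"wx":0,"wy":0,"wz":0}]'

```text
clock: 17.9
tcp_pos: [517.6, 27.0, 245.0]
ee_rot: [3.136, -0.011, 1.086]
contact_force: [-4.3, 0.2, 16.5]
finger_gap: 0.3
```

Call:
arm_command --motion '[{"tx":0,"ty":0,"tz":-0.003,"wx":0,"wy":0,"wz":0},{"tx":0,"ty":0,"tz":-0.006,"wx":0,"wy":0,"wz":0},{"tx":0,"ty":0,"tz":-0.008,"wx":0,"wy":0,"wz":0},{"tx":0,"ty":0,"tz":-0.008,"wx":0,"wy":0,"wz":0},{"tx":0,"ty":0,"tz":-0.006,"wx":0,"wy":0,"wz":0},{"tx":0,"ty":0,"tz":-0.004,"wx":0,"wy":0,"wz":0},{"tx":0,"ty":0,"tz":0,"wx":0,"wy":0,"wz":0},{"tx":0,"ty":0,"tz":0,"wx":0,"wy":0,"wz":0}]'

```text
clock: 18.57
tcp_pos: [517.3, 26.9, 277.3]
ee_rot: [3.137, -0.01, 1.086]
contact_force: [1.0, -0.1, 0.2]
finger_gap: -0.3
```

Call:
arm_command --motion '[{"tx":0.0002,"ty":0.0002,"tz":0.003,"wx":0,"wy":0,"wz":0},{"tx":0,"ty":-0.0001,"tz":0.005,"wx":0,"wy":0,"wz":0},{"tx":0,"ty":-0.0001,"tz":0.005,"wx":0,"wy":0,"wz":0},{"tx":0,"ty":-0.0001,"tz":0.005,"wx":0,"wy":0,"wz":0},{"tx":0,"ty":-0.0001,"tz":0.004,"wx":0,"wy":0,"wz":0},{"tx":0,"ty":-0.0001,"tz":0.003,"wx":0,"wy":0,"wz":0},{"tx":0,"ty":-0.0001,"tz":0.002,"wx":0,"wy":0,"wz":0}]'

```text
clock: 19.15
tcp_pos: [517.5, 27.0, 246.3]
ee_rot: [3.137, -0.009, 1.086]
contact_force: [-0.6, 0.1, 8.7]
finger_gap: -0.4
```

Call:
arm_command --motion '[{"tx":0,"ty":0,"tz":-0.003,"wx":0,"wy":0,"wz":0},{"tx":0,"ty":0,"tz":-0.006,"wx":0,"wy":0,"wz":0},{"tx":0,"ty":0,"tz":-0.008,"wx":0,"wy":0,"wz":0},{"tx":0,"ty":0,"tz":-0.008,"wx":0,"wy":0,"wz":0},{"tx":0,"ty":0,"tz":-0.01,"wx":0,"wy":0,"wz":0},{"tx":0,"ty":0,"tz":-0.015,"wx":0,"wy":0,"wz":0},{"tx":0,"ty":0,"tz":-0.02,"wx":0,"wy":0,"wz":0},{"tx":0,"ty":0,"tz":-0.02,"wx":0,"wy":0,"wz":0},{"tx":0,"ty":0,"tz":-0.01,"wx":0,"wy":0,"wz":0},{"tx":0,"ty":0,"tz":0,"wx":0,"wy":0,"wz":0}]'

```text
clock: 19.98
tcp_pos: [516.0, 26.4, 345.3]
ee_rot: [3.14, -0.005, 1.085]
contact_force: [-0.1, 0.6, 0.4]
finger_gap: 0.0
```

Call:
arm_command --motion '[{"tx":0.01,"ty":-0.01,"tz":0,"wx":0,"wy":0,"wz":0},{"tx":0.019,"ty":-0.021,"tz":0,"wx":0,"wy":0,"wz":0},{"tx":0.019,"ty":-0.021,"tz":0,"wx":0,"wy":0,"wz":0},{"tx":0.019,"ty":-0.021,"tz":0,"wx":0,"wy":0,"wz":0},{"tx":0.019,"ty":-0.021,"tz":0,"wx":0,"wy":0,"wz":0},{"tx":0.019,"ty":-0.021,"tz":0,"wx":0,"wy":0,"wz":0},{"tx":0.019,"ty":-0.021,"tz":0,"wx":0,"wy":0,"wz":0},{"tx":0.019,"ty":-0.021,"tz":0,"wx":0,"wy":0,"wz":0},{"tx":0.019,"ty":-0.021,"tz":0,"wx":0,"wy":0,"wz":0},{"tx":0.019,"ty":-0.021,"tz":0,"wx":0,"wy":0,"wz":0},{"tx":0.01,"ty":-0.01,"tz":0,"wx":0,"wy":0,"wz":0},{"tx":0,"ty":0,"tz":0,"wx":0,"wy":0,"wz":0}]'

```text
clock: 20.98
tcp_pos: [411.9, 302.8, 334.1]
ee_rot: [-3.138, 0.007, 1.082]
contact_force: [0.3, 0.4, 0.0]
finger_gap: -0.1
```

Run:
```python
from h import *
np.set_printoptions(precision=1,suppress=True)
s=r.get_image("side");t=r.get_image("top")
crop("",s,(220,130),200,150,4,"pics/s13.png");crop("",t,(190,190),200,150,4,"pics/t13.png")
print(r.read_state()["tcp_pos"],r.read_state()["contact_force"])
for n in("side","top"):
  for k in("pin_tip","knob_top","latch_tab","tank"):
    print(n,k,[(round(d["score"],2),d["point"]) for d in r.place_of(n,k)[:2]])
```

```text
[413.1 300.  334.3] [ 0.4 -0.6 -0.5]
side pin_tip []
side knob_top [(0.86, [308.3, 156.3])]
side latch_tab [(0.63, [279.5, 186.3])]
side tank [(0.58, [303.2, 244.6])]
top pin_tip [(0.55, [260.2, 267.3])]
top knob_top [(0.94, [268.5, 247.1])]
top latch_tab [(0.69, [290.5, 235.8])]
top tank [(0.73, [271.8, 259.6])]
```

View pics/s13.png

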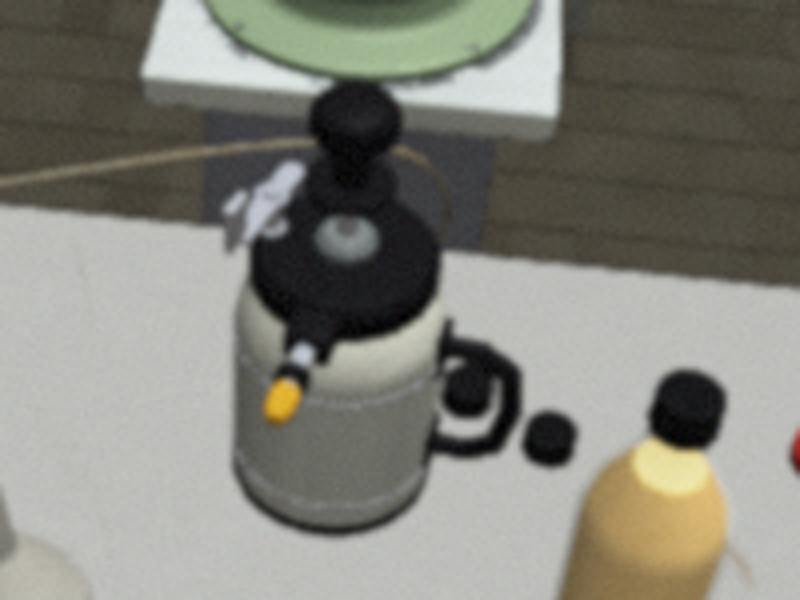

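View pics/t13.png

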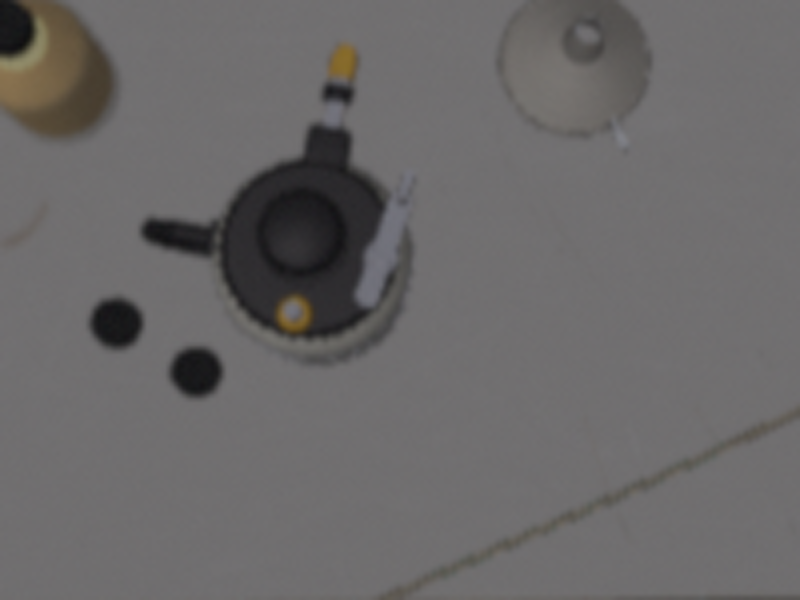

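Run:
```python
from h import *
print(proj("top",[478.5,34,194]),proj("top",[478.5,34,216]),proj("side",[478.5,34,216]))
ims=[r.get_image("top").astype(float) for _ in range(4)]
b=np.mean(ims,0).astype(np.uint8)
a=cv2.imread("pics/top0.png")[:,:,::-1]
f=lambda i:cv2.resize(np.clip(i[255:283,250:278].astype(float)*1.6,0,255).astype(np.uint8),None,fx=14,fy=14,interpolation=cv2.INTER_NEAREST)
cv2.imwrite("pics/pin.png",np.hstack([f(a),f(b)])[:,:,::-1])
for n,i in(("before",a),("after",b)):
    p=i[258:280,253:274].astype(int)
    sat=p.max(2)-p.min(2); w=np.clip(sat-40,0,None);ys,xs=np.mgrid[258:280,253:274]
    g=((p.min(2)>105)*1.0); print(n,"brass",(w*xs).sum()/w.sum(),(w*ys).sum()/w.sum(),"grey",g.sum(),(g*xs).sum()/max(g.sum(),1),(g*ys).sum()/max(g.sum(),1))
    print(p[:,:,2][2:18,4:18])
print(r.read_state()["clock"])
```

```text
[263.50002218 268.24291288] [263.0201922  267.65422614] [311.23600076 166.05131031]
before brass 263.05664739884395 268.46820809248555 grey 24.0 257.375 274.8333333333333
[[ 48  46  46  44  42  39  34  35  36  36  37  35  36  41]
 [ 47  48  46  47  46  41  42  42  42  42  41  40  42  43]
 [ 48  47  47  47  46  46  44  45  42  42  41  45  45  46]
 [ 47  47  47  47  44  43  42  42  41  44  47  45  48  48]
 [ 48  48  46  44  41  44  46  41  37  41  45  48  48  48]
 [ 47  46  43  40  45  59  67  61  46  37  42  46  47  48]
 [ 48  46  40  44  63  86  95  88  68  45  38  42  47  47]
 [ 49  46  42  51  81 108 115 110  87  54  32  38  45  48]
 [ 48  47  43  55  86 110 118 112  90  56  33  38  46  48]
 [ 43  45  42  51  76  99 106  99  77  50  31  39  46  47]
 [ 36  41  39  41  55  73  80  74  55  39  35  41  47  47]
 [ 48  41  36  34  40  45  50  47  39  35  38  44  46  43]
 [ 78  64  48  37  37  34  32  32  30  32  38  40  40  36]
 [103  91  74  62  62  48  36  42  42  36  33  39  43  41]
 [106 105  97  90  88  72  64  73  74  62  55  66  72  66]
 [103 105 104 104 101  93  90  97  99  88  8
[... 365 characters left out ...]
4  47  55  58  49  40  42  46  48  47  48]
 [ 49  48  45  50  69  86  88  72  48  39  42  47  48  48]
 [ 48  47  43  61  95 112 113  96  65  41  37  42  47  48]
 [ 49  46  43  69 107 121 119 108  76  47  33  38  47  48]
 [ 48  47  43  66 102 116 115 102  76  49  33  38  47  48]
 [ 45  45  42  54  80  98  96  82  66  47  33  39  47  48]
 [ 39  42  39  42  55  66  63  55  48  39  35  43  47  48]
 [ 48  41  34  33  38  43  41  39  37  34  39  44  45  43]
 [ 80  65  48  38  38  34  31  31  31  33  39  40  39  36]
 [104  92  74  63  62  48  39  41  41  37  34  39  43  40]
 [108 107  97  91  89  74  65  75  75  63  55  66  73  67]
 [104 107 106 106 104  94  91  99 101  91  84  92  98  91]]
21.6833
```

View pics/pin.png

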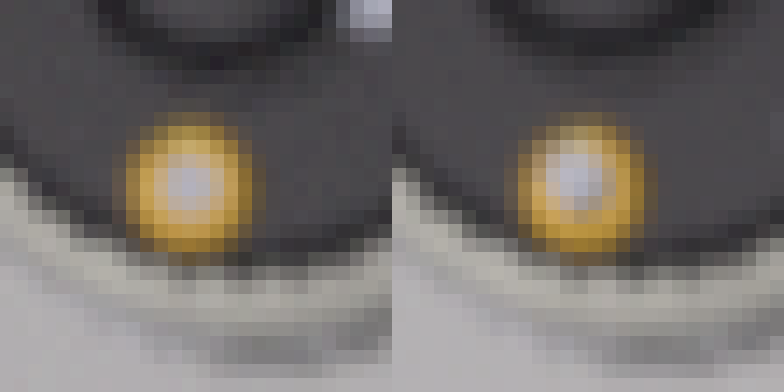

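Run:
```python
from h import *
a=cv2.imread("pics/top0.png")[:,:,::-1].astype(float)
b=np.mean([r.get_image("top").astype(float) for _ in range(4)],0)
ys,xs=np.mgrid[262:273,256:270]
for i in(a,b):
    w=np.clip(i[262:273,256:270,2]-55,0,None);print((w*xs).sum()/w.sum(),(w*ys).sum()/w.sum())
# lid/tank shift check by phase correlation on tank's static part
ga,gb=[i[250:290,230:300].mean(2).astype(np.float32) for i in(a,b)]
print(cv2.phaseCorrelate(ga[25:,:],gb[25:,:]), cv2.phaseCorrelate(a[190:230,180:240].mean(2),b[190:230,180:240].mean(2)))
print(r.read_state()["clock"],r.read_state()["joint_velocities"].round(3))
```

```text
262.6354733405876 268.00435255712733
262.2380176826431 267.4834806886924
((0.12373598381069684, 0.37947731725645983), 0.9619199412840383) ((-0.1167935051750213, 0.014675230588288457), 0.9442862083463867)
21.8833 [-0.001  0.001 -0.001  0.001  0.001 -0.001 -0.001]
```

Call:
arm_command --motion '[{"tx":-0.01,"ty":0.0115,"tz":0,"wx":0,"wy":0,"wz":0},{"tx":-0.0185,"ty":0.021,"tz":0,"wx":0,"wy":0,"wz":0},{"tx":-0.0185,"ty":0.021,"tz":0,"wx":0,"wy":0,"wz":0},{"tx":-0.0185,"ty":0.021,"tz":0,"wx":0,"wy":0,"wz":0},{"tx":-0.0185,"ty":0.021,"tz":0,"wx":0,"wy":0,"wz":0},{"tx":-0.0185,"ty":0.021,"tz":0,"wx":0,"wy":0,"wz":0},{"tx":-0.0185,"ty":0.021,"tz":0,"wx":0,"wy":0,"wz":0},{"tx":-0.0185,"ty":0.021,"tz":0,"wx":0,"wy":0,"wz":0},{"tx":-0.015,"ty":0.017,"tz":0,"wx":0,"wy":0,"wz":0},{"tx":-0.008,"ty":0.009,"tz":0,"wx":0,"wy":0,"wz":0},{"tx":0,"ty":0,"tz":0,"wx":0,"wy":0,"wz":0},{"tx":0,"ty":0,"tz":0,"wx":0,"wy":0,"wz":0}]'

```text
clock: 22.88
tcp_pos: [502.5, 60.3, 335.7]
ee_rot: [-3.14, 0.005, 1.082]
contact_force: [-0.4, 0.8, 0.0]
finger_gap: -0.1
```

Call:
arm_command --motion '[{"tx":-0.007,"ty":0.009,"tz":0,"wx":0,"wy":0,"wz":0},{"tx":-0.007,"ty":0.009,"tz":0,"wx":0,"wy":0,"wz":0},{"tx":-0.006,"ty":0.007,"tz":0,"wx":0,"wy":0,"wz":0},{"tx":-0.002,"ty":0.002,"tz":0.006,"wx":0,"wy":0,"wz":0},{"tx":0,"ty":0,"tz":0.01,"wx":0,"wy":0,"wz":0},{"tx":0,"ty":0,"tz":0.01,"wx":0,"wy":0,"wz":0},{"tx":0,"ty":0,"tz":0.005,"wx":0,"wy":0,"wz":0},{"tx":0,"ty":0,"tz":0,"wx":0,"wy":0,"wz":0},{"tx":0,"ty":0,"tz":0,"wx":0,"wy":0,"wz":0}]'

```text
clock: 23.63
tcp_pos: [514.5, 33.8, 300.0]
ee_rot: [-3.136, 0.005, 1.09]
contact_force: [0.3, -0.5, -0.1]
finger_gap: 0.2
```

Call:
arm_command --motion '[{"tx":-0.002,"ty":0.002,"tz":0.003,"wx":0,"wy":0,"wz":0},{"tx":-0.002,"ty":0.002,"tz":0.004,"wx":0,"wy":0,"wz":0},{"tx":-0.001,"ty":0.0015,"tz":0.004,"wx":0,"wy":0,"wz":0},{"tx":0,"ty":0,"tz":0.003,"wx":0,"wy":0,"wz":0},{"tx":0,"ty":0,"tz":0,"wx":0,"wy":0,"wz":0},{"tx":0,"ty":0,"tz":0,"wx":0,"wy":0,"wz":0}]'

```text
clock: 24.13
tcp_pos: [517.3, 26.5, 284.8]
ee_rot: [-3.137, 0.004, 1.09]
contact_force: [-0.0, 0.1, 0.5]
finger_gap: -0.0
```

Call:
arm_command --motion '[{"tx":0,"ty":0,"tz":0.003,"wx":0,"wy":0,"wz":0},{"tx":0,"ty":-0.0001,"tz":0.005,"wx":0,"wy":0,"wz":0},{"tx":0,"ty":-0.0001,"tz":0.005,"wx":0,"wy":0,"wz":0},{"tx":0,"ty":-0.0001,"tz":0.005,"wx":0,"wy":0,"wz":0},{"tx":0,"ty":-0.0001,"tz":0.005,"wx":0,"wy":0,"wz":0}]'

```text
clock: 24.55
tcp_pos: [517.7, 26.6, 261.4]
ee_rot: [-3.139, 0.002, 1.09]
contact_force: [-0.9, -0.7, 7.0]
finger_gap: 0.3
```

Call:
arm_command --motion '[{"tx":0,"ty":-0.0001,"tz":0.005,"wx":0,"wy":0,"wz":0},{"tx":0,"ty":-0.0001,"tz":0.003,"wx":0,"wy":0,"wz":0}]'

```text
clock: 24.72
tcp_pos: [517.7, 26.6, 252.6]
ee_rot: [-3.14, 0.002, 1.09]
contact_force: [-0.9, -0.3, 7.2]
finger_gap: -0.0
```

Call:
arm_command --motion '[{"tx":0,"ty":0,"tz":0.002,"wx":0,"wy":0,"wz":0},{"tx":0,"ty":0,"tz":0.001,"wx":0,"wy":0,"wz":0},{"tx":0,"ty":0,"tz":0.0006,"wx":0,"wy":0,"wz":0},{"tx":0,"ty":0,"tz":0,"wx":0,"wy":0,"wz":0}]'

```text
clock: 25.05
tcp_pos: [517.7, 26.6, 247.9]
ee_rot: [-3.14, 0.001, 1.09]
contact_force: [-1.8, -0.2, 8.1]
finger_gap: -0.1
```

Call:
arm_command --motion '[{"tx":0,"ty":0,"tz":-0.003,"wx":0,"wy":0,"wz":0},{"tx":0,"ty":0,"tz":-0.006,"wx":0,"wy":0,"wz":0},{"tx":0,"ty":0,"tz":-0.008,"wx":0,"wy":0,"wz":0},{"tx":0,"ty":0,"tz":-0.008,"wx":0,"wy":0,"wz":0},{"tx":0,"ty":0,"tz":-0.01,"wx":0,"wy":0,"wz":0},{"tx":0,"ty":0,"tz":-0.015,"wx":0,"wy":0,"wz":0},{"tx":0,"ty":0,"tz":-0.02,"wx":0,"wy":0,"wz":0},{"tx":0,"ty":0,"tz":-0.02,"wx":0,"wy":0,"wz":0},{"tx":0,"ty":0,"tz":-0.01,"wx":0,"wy":0,"wz":0},{"tx":0,"ty":0,"tz":0,"wx":0,"wy":0,"wz":0}]'

```text
clock: 25.88
tcp_pos: [517.4, 26.6, 351.5]
ee_rot: [-3.139, 0.003, 1.09]
contact_force: [0.0, -0.1, 0.6]
finger_gap: 0.0
```

Call:
arm_command --motion '[{"tx":0.01,"ty":-0.01,"tz":0,"wx":0,"wy":0,"wz":0},{"tx":0.019,"ty":-0.021,"tz":0,"wx":0,"wy":0,"wz":0},{"tx":0.019,"ty":-0.021,"tz":0,"wx":0,"wy":0,"wz":0},{"tx":0.019,"ty":-0.021,"tz":0,"wx":0,"wy":0,"wz":0},{"tx":0.019,"ty":-0.021,"tz":0,"wx":0,"wy":0,"wz":0},{"tx":0.019,"ty":-0.021,"tz":0,"wx":0,"wy":0,"wz":0},{"tx":0.019,"ty":-0.021,"tz":0,"wx":0,"wy":0,"wz":0},{"tx":0.019,"ty":-0.021,"tz":0,"wx":0,"wy":0,"wz":0},{"tx":0.019,"ty":-0.021,"tz":0,"wx":0,"wy":0,"wz":0},{"tx":0.019,"ty":-0.021,"tz":0,"wx":0,"wy":0,"wz":0},{"tx":0.01,"ty":-0.01,"tz":0,"wx":0,"wy":0,"wz":0},{"tx":0,"ty":0,"tz":0,"wx":0,"wy":0,"wz":0}]'

```text
clock: 26.88
tcp_pos: [412.8, 303.2, 344.2]
ee_rot: [-3.137, 0.008, 1.087]
contact_force: [-0.1, -0.8, 0.1]
finger_gap: 0.1
```

Run:
```python
from h import *
s=r.get_image("side");t=r.get_image("top")
crop("",s,(220,130),200,150,4,"pics/s14.png");crop("",t,(190,190),200,150,4,"pics/t14.png")
a=cv2.imread("pics/top0.png")[:,:,::-1].astype(float)
b=np.mean([r.get_image("top").astype(float) for _ in range(4)],0)
ys,xs=np.mgrid[262:273,256:270]
for i in(a,b):
    w=np.clip(i[262:273,256:270,2]-55,0,None);print((w*xs).sum()/w.sum(),(w*ys).sum()/w.sum())
print(r.read_state()["clock"],r.read_state()["tcp_pos"],r.read_state()["contact_force"])
```

```text
262.6354733405876 268.00435255712733
262.23040935672515 267.4811695906433
27.1833 [414.97324837 299.26837373 345.27056911] [0.85937625 0.21718507 0.14707641]
```

View pics/s14.png

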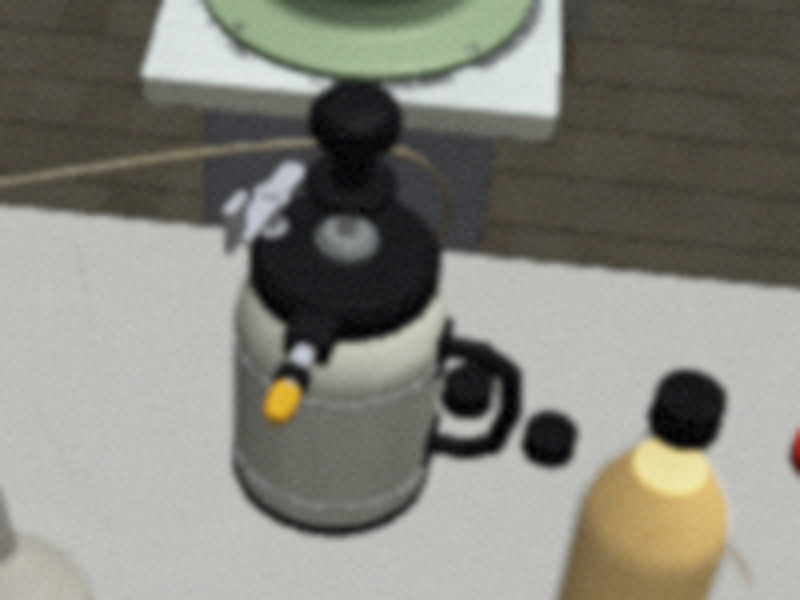

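View pics/t14.png

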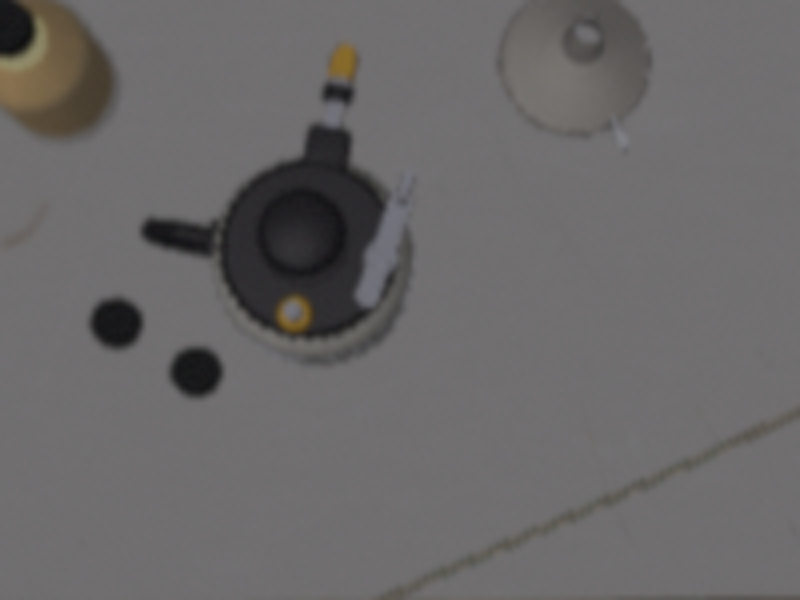

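The pin's place in the picture did not change with the extra stroke, and that stroke met only the spring. The latch is clear, the plunger is up and nothing around the tank has moved.

```bash
python3 -c "
from workcell import r
print(r.sign_off())"
```

```text
the job is handed in; nothing more can be done
None
```

I swung the latch clear with the shut fingers, to roughly 1.2–1.3 rad, and the plunger sprang up. I then pumped the knob through seven strokes. I moved the arm off to about [415, 299, 345] and handed the job in at about 27 s.

**Tank full:** Strokes 1 to 5 met about 10–12 N. Strokes 6 and 7 met only the spring, at about 7–9 N.

**Pressure pin:** The side camera could not see the pin, because the plunger hides it, so I never saw the groove at its foot. In the top view its tip shifted by (-0.40, -0.52) pixels. A pin fully out should shift by (-0.48, -0.59), so the picture agrees only roughly. The shift did not change with the seventh stroke. That the pin is fully out therefore rests mainly on the drop in pumping force.

**Rest of the scene:** In the last pictures the latch is clear and the plunger is up. The tank, caps, funnel and bottle look unmoved. One image comparison at the tank's lower edge, made before the seventh stroke, gave a shift of about 0.4 pixel (roughly 1 mm). I put that down to the latch's changed position and shadow, but did not check it further.

**Hard press:** The first stroke ran into the plunger's stop and the wrist force peaked near 94 N, with about 21 N of it sideways. That is under the 120 N limit, the fingertips were what touched the knob, and the tank did not visibly move. The bottom of each later stroke peaked at about 17 N or less.

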